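# Load a bath pot with glass probes and set it to heat

## Robot

A 6-joint arm with a two-finger parallel gripper is mounted at the origin on the work surface. World frame = base frame: x ahead of the robot, y to its left, z up, the work surface at z = 0. Lengths are in m, angles in rad, forces in N, time in s.
With the tool pointing down it reaches from about 0.3 to 0.775 m from the base axis. Payload 14.6 kg.
Tool frame: the origin (TCP) lies at the very end of the fingers, on their centre line; the grasp point (between the pads) lies 19 mm behind it; y points along the fingers, z is the direction in which the jaws open and shut, and the axes are right-handed (so a half turn about y gives the same grasp; the last joint's range is limited). The gripper opens to 94 mm and grips with 3 to 60 N. Pads are 16 mm wide; open, the fingers measure 119 mm over their backs; the gripper's body (75 mm by 177 mm) begins 78 mm behind the grasp point.
Start: joints at [1.095, 0.3, 1.521, -0, 1.321, -0.067], TCP at [0.219, 0.505, 0.205] pointing down, gripper open.
Joint ranges: [-3.03, 3.03], [-0.79, 2.21], [0.23, 2.52], [-1.04, 4.18], [0, 3.07], [-2.55, 2.55]. Speed limits (rad/s): [2.22, 2.22, 2.57, 3.14, 3.14, 3.14].

## Interface

Orientations are given as [roll, pitch, yaw] about the fixed x, y, z axes, in that order (R = Rz(yaw) Ry(pitch) Rx(roll)).
In Python, from station import get_obs, camera, job gives the robot as it stands.
- The arm moves only by the tool step_arm, never from a script. Its argument "targets" is a list of rows, each a list of 6 numbers: the shift along the tool's x, y, z in mm, then the turn, a rotation vector about the tool's x, y, z in degrees. In form: [[dx, dy, dz, rx, ry, rz], ...]. A call has 1 to 12 rows; each row shifts and turns the commanded pose from where the row before left it, along the tool's axes as they then stand; what a row does not reach is not made up. A row lasts 1/8 s, in which the tool goes at most 62.5 mm and 10.7 degrees, less where a joint would pass 70% of its speed; a pose out of reach is approached as far as the arm can. A call is refused whole if a number of a shift passes 62.5 or a number of a turn 10.7, either way. A call with a gripper value outside its range is refused whole. "gripper" is the opening, from -1 (shut) to 1 (fully open), set as the call begins (left out, the last holds). The fingers move at their own pace and stop on an object; "squeeze" is the grip in N (left out, the last holds). Time passes only in rows, so rows that do not move let the fingers close. It gives the time, the measured TCP pose, the force and the opening at its end, in the units of the state.
- get_obs(): the state, without advancing time (a new reading comes with each control period).
- camera(name): name is "side" or "top"; returns a dict with "pixels" (480x640x3 uint8, red, green, blue), "intrinsics" (3x3 intrinsics, pixels), "k1" (the pictures are not rectified: a ray, as slopes to the right and down, at radius r is drawn at 1 + k1 r^2 times it, then the intrinsics apply), "R" (3x3) and "t" (3): a world point X has camera coordinates R X + t. Camera axes: x right, y down, z forward; pixel columns grow to the right and rows downward; lengths in m; the calibration is good to about 2 mm. A picture is of the moment at which its call begins. There is no depth.
- job.hand_in(): hands the job in, once; it reports no verdict.
The state is a dict: "time_s": time; "qpos": joint angles; "joint_vel": joint speeds; "tau": joint torques, N m; "ee_pos": TCP position; "eef_rot": TCP orientation; "force": force on the tool from outside, world axes, zero at the start; "moment": the same for the moment, N m; "grip_width": finger opening in m.
Only numpy, scipy, OpenCV 4.12 (cv2) and the standard library are available. Lean on these libraries where they do the work, as an engineer would, in place of code of your own. Each camera call takes 0.05 s, during which the arm holds its last target.

## Task

Slide the steel pot along the hot plate, never lifting it, from the white parking ring to inside the blue ring, and there put every probe that is in the rack down to the bottom of the pot's tube of its own colour. Then slide the loaded pot to inside the orange ring and, last of all, swing the heater lever fully on. Grip the glass probes gently (under 40 N of grip, or they break), never let the pot tip, and leave the other things on the bench alone.

Things in the scene. Friction and masses are not known exactly. Their poses are not given: they have to be found in the camera images.
- hotplate: fixed white-framed hot plate with a flat black glass top, 250 mm (its x) by 520 mm (its y), top surface 40 mm above its origin (centre of its underside). Three coloured rings are marked on top in a row along its y, 165 mm apart.
- ring_park: white ring printed flush on the hot plate: the parking position where the pot starts. Inner diameter 144 mm, outer 160 mm; origin at its centre on the glass.
- ring_load: blue ring, same size and origin: the loading position.
- ring_heat: orange ring, same size and origin: the heating position. The order of the three rings along the plate differs from start to start.
- pot: loose steel saucepan, 0.7 kg, 124 mm wide, 60 mm tall, upright on the glass. Origin: centre of its underside, z up. A level black handle runs along its -x from 72 to 192 mm from the axis: 18 mm wide (y), 14 mm thick, middle line 50 mm above the underside. Inside, four upright coloured tubes are fixed at the corners of a 56 mm square, rims 80 mm above the underside.
- tube_red (a point): inner floor of the red tube in the pot, on its axis, at (28, 28, 9) mm in the pot's frame. The tube is 18 mm outside, 13 mm inside, open at the top, its mouth 71 mm above this point.
- tube_yellow (a point): inner floor of the yellow tube in the pot, on its axis, at (28, -28, 9) mm in the pot's frame. The tube is 18 mm outside, 13 mm inside, open at the top, its mouth 71 mm above this point.
- tube_green (a point): inner floor of the green tube in the pot, on its axis, at (-28, 28, 9) mm in the pot's frame. The tube is 18 mm outside, 13 mm inside, open at the top, its mouth 71 mm above this point.
- tube_blue (a point): inner floor of the blue tube in the pot, on its axis, at (-28, -28, 9) mm in the pot's frame. The tube is 18 mm outside, 13 mm inside, open at the top, its mouth 71 mm above this point.
- rack: fixed aluminium rack block, 220 mm (its x) by 60 mm by 55 mm tall, origin at the centre of its underside. Four holes 11 mm wide in a row along its x at -81, -27, 27 and 81 mm, hole floor 10 mm above its underside. The probes stand in it, in any order; some may be missing.
- probe_red: loose probe, 30 g: glass stem 8 mm thick with a red plastic head on top, 14 mm thick and 35 mm long; 130 mm long in all, the head from 95 to 130 mm. Origin: the stem's lower tip, z towards the head. Stands upright in the rack at the start; may be absent.
- probe_yellow: loose probe, 30 g: glass stem 8 mm thick with a yellow plastic head on top, 14 mm thick and 35 mm long; 130 mm long in all, the head from 95 to 130 mm. Origin: the stem's lower tip, z towards the head. Stands upright in the rack at the start; may be absent.
- probe_green: loose probe, 30 g: glass stem 8 mm thick with a green plastic head on top, 14 mm thick and 35 mm long; 130 mm long in all, the head from 95 to 130 mm. Origin: the stem's lower tip, z towards the head. Stands upright in the rack at the start; may be absent.
- probe_blue: loose probe, 30 g: glass stem 8 mm thick with a blue plastic head on top, 14 mm thick and 35 mm long; 130 mm long in all, the head from 95 to 130 mm. Origin: the stem's lower tip, z towards the head. Stands upright in the rack at the start; may be absent.
- controller: fixed grey heater controller box, 150 (its x) by 100 by 60 mm tall, origin at the centre of its underside; the red heater lever stands on its top.
- heater (a joint): heater lever on the controller, rad: 0 = off, leaning towards the controller's -x; grows as the lever is swung to the controller's +x, to 1.0 = on. It stays where it is left; a light push on its upper end moves it.
- heater_tip (a point): centre of the lever's tip (lever about 70 mm long).
- beaker: bystander, loose, to be left alone: glass beaker, 70 mm wide, 95 mm tall.
- reagent: bystander, loose, to be left alone: amber reagent bottle, 64 mm wide, 130 mm tall.
- jar: bystander, loose, to be left alone: clear jar, 60 mm wide, 70 mm tall.
- dish: bystander, loose, to be left alone: shallow glass dish, 90 mm wide, 16 mm tall.
- spatula: bystander, loose, to be left alone: lab spatula lying flat, origin near its middle.
- tin: bystander, loose, to be left alone: aluminium sample tin, 54 mm wide, 60 mm tall.
- crucible: bystander, loose, to be left alone: white ceramic bowl-shaped crucible, 60 mm wide, 40 mm tall.

How it is judged:
By the outcome, as a careful person would: the job done as asked, in the order asked, and still so for the second after the job is handed in, with the robot touching nothing.
Of probe_red, probe_yellow, probe_green, probe_blue only 2 to 4 are there at a start; the rules pass over those that are not, and their reading is None.
At some moment in a run one of pot may be knocked a few centimetres aside while the robot is not near it.
It also fails if it takes over 210 s, if anything falls off the work surface, if the arm or the gripper's body presses on something with over 40 N, if the wrist force passes 120 N, or if a joint passes its speed limit or range.

## Working session

There is one attempt and no reset: what is moved stays moved. The work goes in short steps, Python scripts to look and compute and a tool call to move; the robot and the scene stay as the last step left them, time stands still between calls to the robot, and variables do not carry over. Pictures are saved under pics/ and viewed, and the job is handed in when it is done.

Besides the shell and the picture viewer there is one more tool, called by a JSON object that holds its "method" and its "body". step_arm: Moves the arm, as the interface text tells. Its arguments: {"type":"object","properties":{"targets":{"type":"array","items":{"type":"array","items":{"type":"number"}}},"gripper":{"type":"number"},"squeeze":{"type":"number"}},"required":["targets"]}

```bash
ls; mkdir -p pics; cat > h.py <<'E'
import numpy as np, cv2
from station import get_obs, camera, job
from scipy.spatial.transform import Rotation as Ro
def snap(name,fn=None):
    c=camera(name)
    np.savez(f'{name}.npz',**{k:np.array(v) for k,v in c.items()})
    if fn: cv2.imwrite(f'pics/{fn}.png',cv2.cvtColor(c['pixels'],cv2.COLOR_RGB2BGR))
    return c
def load(name):
    return dict(np.load(f'{name}.npz'))
def ray(c,u,v):
    K=c['intrinsics'];k1=float(c['k1'])
    x=(u-K[0,2])/K[0,0];y=(v-K[1,2])/K[1,1]
    rd=np.hypot(x,y);r=rd
    for _ in range(30): r=rd/(1+k1*r*r)
    s=r/rd if rd>0 else 1
    d=np.array([x*s,y*s,1.]);R=np.array(c['R']);t=np.array(c['t'])
    return -R.T@t, R.T@d
def onz(c,u,v,z):
    o,d=ray(c,u,v); return o+d*(z-o[2])/d[2]
def proj(c,X):
    X=np.asarray(X,float);p=np.array(c['R'])@X+np.array(c['t']);x,y=p[0]/p[2],p[1]/p[2]
    f=1+float(c['k1'])*(x*x+y*y);K=c['intrinsics']
    return np.array([K[0,0]*x*f+K[0,2],K[1,1]*y*f+K[1,2]])
def tri(c1,p1,c2,p2):
    o1,d1=ray(c1,*p1);o2,d2=ray(c2,*p2)
    A=np.stack([d1,-d2],1);s=np.linalg.lstsq(A,o2-o1,rcond=None)[0]
    a=o1+d1*s[0];b=o2+d2*s[1]
    return (a+b)/2,np.linalg.norm(a-b)
def st():
    o=get_obs();R=Ro.from_euler('xyz',o['eef_rot']).as_matrix()
    print('t',o['time_s'],'pos',np.round(o['ee_pos'],4),'rpy',np.round(o['eef_rot'],3),'F',np.round(o['force'],1),'w',o['grip_width'],'q',np.round(o['qpos'],2))
    return o,R
E
python3 - <<'E'
from h import *
for n in('top','side'):
    c=snap(n,n+'0');print(n,c['intrinsics'],c['k1'],-np.array(c['R']).T@c['t'],c['R'])
o,R=st();print(R)
E
```

```text
pics
top [[473.50877016   0.         311.12585927]
 [  0.         473.50877016 242.3739038 ]
 [  0.           0.           1.        ]] -0.022225304475657407 [ 0.42010067 -0.02462271  1.12325263] [[-8.29926784e-04 -9.99866996e-01  1.62880773e-02]
 [-9.96036642e-01 -6.22134120e-04 -8.89416736e-02]
 [ 8.89399774e-02 -1.62973369e-02 -9.95903649e-01]]
side [[564.23344292   0.         318.56400051]
 [  0.         564.23344292 240.9499184 ]
 [  0.           0.           1.        ]] 0.004077753303971007 [0.26152862 0.9497407  0.94912254] [[-0.9723827  -0.23328995  0.00690603]
 [-0.15593221  0.62735997 -0.76295781]
 [ 0.17365782 -0.74296384 -0.6464114 ]]
t 0.1 pos [0.2185 0.5045 0.205 ] rpy [-1.572  0.    -0.409] F [-0.4 -0.2  0.3] w 0.0939410210975024 q [ 1.1   0.3   1.52 -0.    1.32 -0.07]
[[ 9.17620473e-01 -4.39437372e-04  3.97457513e-01]
 [-3.97457752e-01 -8.80738483e-04  9.17620052e-01]
 [-5.31804177e-05 -9.99999516e-01 -9.82841453e-04]]
```

View pics/top0.png

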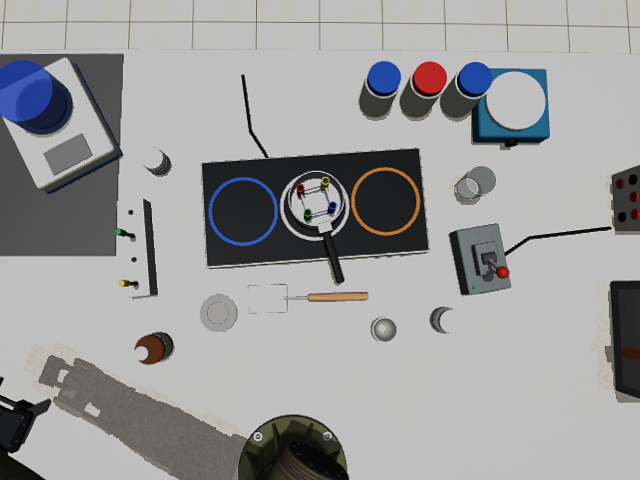

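View pics/side0.png

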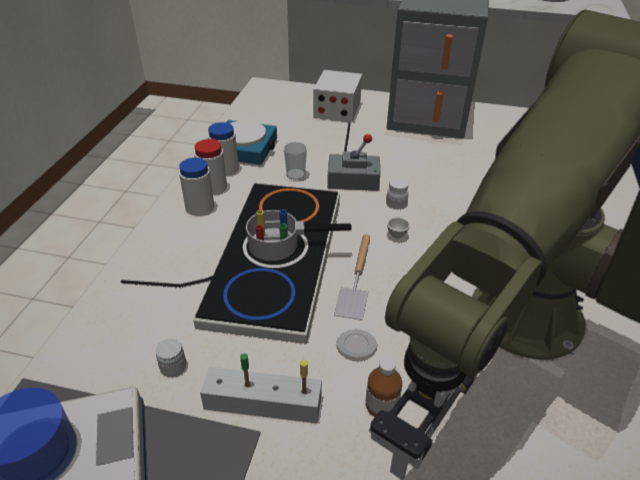

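Top view: the pot is at (318,203) on the white ring, blue ring at (243,211), orange ring at (386,201). The rack at left holds a green probe (118,232) and a yellow one (124,283). The lever tip is at (503,272), leaning right. I'll zoom in and measure.

```bash
cat > m.py <<'E'
from h import *
def ringfit(c,col,z=0.04):
    hsv=cv2.cvtColor(c['pixels'],cv2.COLOR_RGB2HSV);h,s,v=cv2.split(hsv)
    if col=='blue': m=(abs(h.astype(int)-110)<12)&(s>150)&(v>80)
    else: m=(abs(h.astype(int)-14)<6)&(s>180)&(v>120)
    m=m.astype(np.uint8);m=cv2.morphologyEx(m,cv2.MORPH_CLOSE,np.ones((3,3)))
    n,l,stt,ce=cv2.connectedComponentsWithStats(m)
    best=[]
    for i in range(1,n):
        x,y,w,hh,a=stt[i]
        if 45<w<110 and 45<hh<110 and a<2500 : best.append((a,i))
    for a,i in best:
        ys,xs=np.nonzero(l==i)
        P=np.array([onz(c,x,y,z)[:2] for x,y in zip(xs,ys)])
        A=np.c_[2*P,np.ones(len(P))];b=(P**2).sum(1)
        q=np.linalg.lstsq(A,b,rcond=None)[0]
        r=np.sqrt(q[2]+q[0]**2+q[1]**2)
        print(col,stt[i],'centre',q[:2],'r',r)
E
python3 - <<'E'
from m import *
for n in('top','side'):
    c=load(n);print(n)
    for k in('blue','orange'): ringfit(c,k)
c=load('top')['pixels'][:,:,::-1]
def crop(c,x,y,w,h,s,fn): cv2.imwrite(f'pics/{fn}.png',cv2.resize(c[y:y+h,x:x+w],None,fx=s,fy=s,interpolation=cv2.INTER_CUBIC))
a=cv2.resize(c[160:300,270:360],None,fx=4,fy=4,interpolation=cv2.INTER_CUBIC)
b=cv2.resize(c[190:310,95:170],None,fx=4,fy=4,interpolation=cv2.INTER_CUBIC)
def pad(x): return cv2.copyMakeBorder(x,0,600-x.shape[0],0,0,cv2.BORDER_CONSTANT)
cv2.imwrite('pics/ct.png',np.hstack([pad(a),pad(b)]))
c=load('side')['pixels'][:,:,::-1]
crop(c,195,195,170,80,4,'cs1');crop(c,190,340,145,85,5,'cs2')
E
```

```text
top
blue [ 460   62   89   75 2270] centre [ 0.86364152 -0.51571984] r 0.0935689329209923
blue [208 177  70  69 802] centre [0.589899   0.11513337] r 0.07630649107559243
orange [351 167  69  68 615] centre [ 0.61402556 -0.21420949] r 0.07634266420954876
side
blue [223 268  72  52 661] centre [0.59415567 0.11070143] r 0.07642982722251467
blue [   0  417   61   48 1690] centre [0.87467345 0.54954121] r 0.03161173986455838
```

View pics/ct.png

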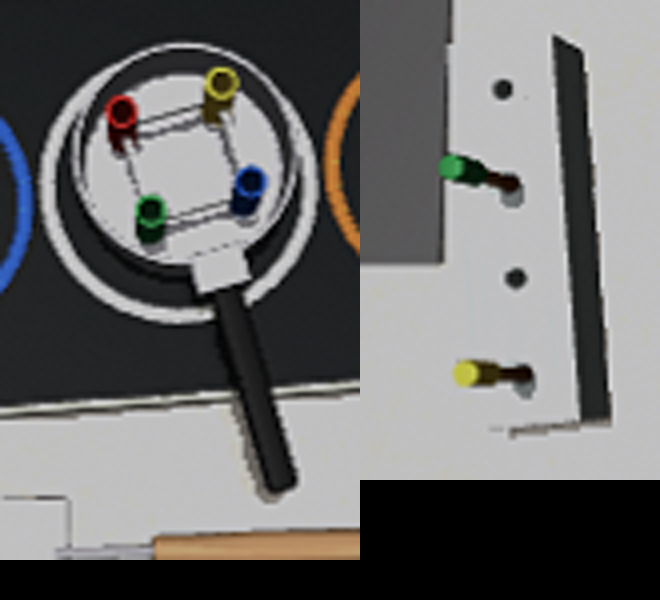

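View pics/cs1.png

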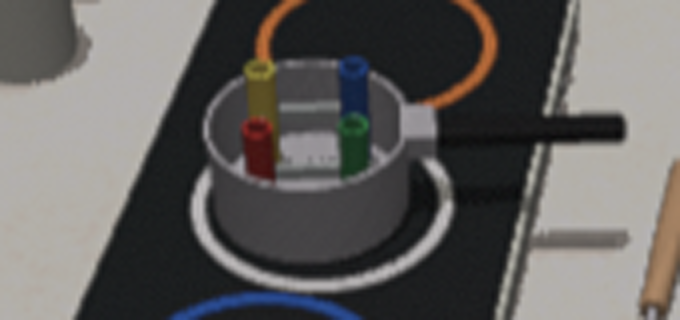

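View pics/cs2.png

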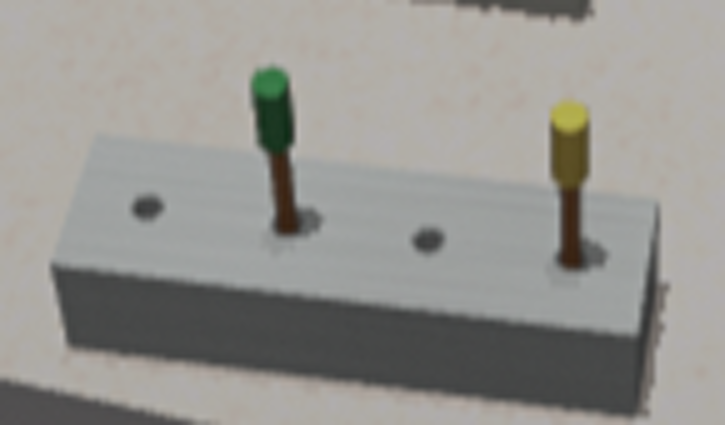

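```bash
cat >> m.py <<'E'
TC=dict(red=(28,28),yellow=(28,-28),green=(-28,28),blue=(-28,-28))
def potfit(pts):  # colour-> xy (m)
    A=np.array([TC[k] for k in pts])/1000;B=np.array([pts[k] for k in pts])
    za=A[:,0]+1j*A[:,1];zb=B[:,0]+1j*B[:,1]
    ma,mb=za.mean(),zb.mean()
    yaw=np.angle((np.conj(za-ma)*(zb-mb)).sum());c=mb-ma*np.exp(1j*yaw)
    res=np.abs(zb-(c+za*np.exp(1j*yaw)))
    return c,yaw,res
E
python3 - <<'E'
from m import *
t=load('top');s=load('side')
T=dict(red=(300.2,186.7),yellow=(325.2,180.2),green=(307.5,212.2),blue=(332.2,205.4))
S=dict(red=(259,226.4),yellow=(259.7,211.7),green=(283,225.7),blue=(283,211.2))
for nm,c,P in(('top',t,T),('side',s,S)):
    c0,y,res=potfit({k:onz(c,*P[k],.12)[:2] for k in P});print(nm,c0,np.degrees(y),res)
Q={}
for k in T:
    p,e=tri(t,T[k],s,S[k]);Q[k]=p[:2];print(k,p,e)
c0,y,res=potfit(Q);print(c0,np.degrees(y),res)
def ct(X,Y): return (95+(X-360+.5)/4-.5,190+(Y+.5)/4-.5)
def cs(X,Y): return (190+(X+.5)/5-.5,340+(Y+.5)/5-.5)
for n,a,b in(('h1',ct(503,90),cs(147,207)),('h3',ct(515,278),cs(428,240)),('gtop',ct(449,167),cs(270,82)),('ytop',ct(465,374),cs(570,116)),('gbase',ct(513,184),cs(287,228)),('ybase',ct(528,376),cs(572,263))):
    p,e=tri(t,a,s,b);print(n,p,e,onz(t,*a,.055),onz(s,*b,.055))
E
```

```text
top (0.6094753646263733-0.05219166473332705j) 15.377173888945096 [0.00081453 0.00042367 0.00089974 0.00065434]
side (0.6129930545925788-0.05597479160138358j) 16.33516760306271 [3.99915128e-04 3.95901625e-04 9.06281166e-05 1.69593288e-04]
red [ 0.62996554 -0.01753093  0.12279493] 0.001389616289211387
yellow [ 0.64489418 -0.07105888  0.12335975] 0.002850391013155565
green [ 0.57544008 -0.03303777  0.12327935] 0.0028902394776960942
blue [ 0.59041601 -0.08573298  0.12407271] 0.0035673787313851
(0.6101789520256713-0.05184013836001941j) 15.598299887695898 [0.0003947  0.00031013 0.00068154 0.00068579]
h1 [0.58580656 0.36802273 0.05786104] 0.004066905481990908 [0.58423544 0.36850658 0.055     ] [0.58896005 0.36626833 0.055     ]
h3 [0.47885666 0.35731897 0.0585044 ] 0.003377083693097255 [0.477386  0.3581937 0.055    ] [0.48141539 0.35516571 0.055     ]
gtop [0.531944   0.3632314  0.14306212] 0.0033020330917844574 [0.54022097 0.39759789 0.055     ] [0.56336584 0.299263   0.055     ]
ytop [0.4248096  0.35147213 0.14217977] 0.003203982428919084 [0.42351483 0.38453904 0.055     ] [0.44421853 0.2870561  0.055     ]
gbase [0.53266384 0.3618854  0.05408495] 0.004056200954903347 [0.53057306 0.3610423  0.055     ] [0.53444995 0.36264977 0.055     ]
ybase [0.42461872 0.35038071 0.05282704] 0.004460249374354307 [0.4224229  0.34917856 0.055     ] [0.42643492 0.3521303  0.055     ]
```

{"method": "step_arm", "body": {"targets": [[0,-8,0,0,10,0],[0,-8,0,0,10,0],[0,-8,0,0,10,0],[0,-8,0,0,10,0],[0,-8,0,0,10,0],[0,-8,0,0,10,0],[0,-8,0,0,10,0],[0,-8,0,0,10,0],[0,-8,0,0,10,0],[0,-8,0,0,10,0],[0,-8,0,0,10,0],[0,-8,0,0,10,0]], "gripper": -0.1}}

```text
time_s: 1.6
ee_pos: [0.2186, 0.5046, 0.3014]
eef_rot: [-1.57, -0.001, -2.509]
force: [0.2, -0.1, 1.3]
grip_width: 0.0421
```

```bash
cat >> h.py <<'E'
def plan(target,jaw=None,lev=True):
    """print shift in tool axes (mm) from the measured pose to target; turn to level & jaw angle deg (mod 180)"""
    o,R=st();d=R.T@(np.array(target)-o['ee_pos'])*1000
    x,y,z=R.T@np.eye(3) if 0 else R.T
    ja=np.degrees(np.arctan2(R[1,2],R[0,2]))
    if jaw is None: jaw=ja
    dj=(jaw-ja+90)%180-90
    a=np.radians(ja+dj)
    Z=np.array([np.cos(a),np.sin(a),0]);Y=np.array([0,0,-1.]);X=np.cross(Y,Z)
    Rt=np.stack([X,Y,Z],1)
    rv=np.degrees(Ro.from_matrix(R.T@Rt).as_rotvec())
    print('jaw',round(ja,2),'dturn(deg)',np.round(rv,2))
    print('shift with present axes',np.round(d,1),' if turned first',np.round(Rt.T@(np.array(target)-o['ee_pos'])*1000,1))
E
python3 -c "
from h import *
plan([.484,-.09,.25],105.8)"
```

```text
t 1.6 pos [0.2186 0.5046 0.3014] rpy [-1.570e+00 -1.000e-03 -2.509e+00] F [ 0.2 -0.1  1.3] w 0.04212708514750037 q [1.1  0.25 1.37 0.   1.53 2.03]
jaw -53.75 dturn(deg) [-0.03 20.45  0.03]
shift with present axes [137.5  51.7 636.4]  if turned first [-93.5  51.4 644.4]
```

{"method": "step_arm", "body": {"targets": [[12.5,0,57.9,0,0,0],[12.5,0,57.9,0,0,0],[12.5,0,57.9,0,0,0],[12.5,0,57.9,0,0,0],[12.5,0,57.9,0,0,0],[12.5,0,57.9,0,0,0],[12.5,0,57.9,0,0,0],[12.5,0,57.9,0,0,0],[12.5,0,57.9,0,0,0],[12.5,0,57.9,0,0,0],[12.5,0,57.9,0,0,0],[0,0,0,0,0,0]]}}

```text
time_s: 3.1
ee_pos: [0.4882, -0.0916, 0.3003]
eef_rot: [-1.572, -0.002, -2.507]
force: [-1.0, 0.2, -0.1]
grip_width: 0.0423
```

{"method": "step_arm", "body": {"targets": [[0,25,0,0,10.2,0],[0,26,0,0,10.2,0],[0,0,0,0,0,0]]}}

```text
time_s: 3.48
ee_pos: [0.4869, -0.0878, 0.2492]
eef_rot: [-1.572, -0.003, -2.857]
force: [-0.2, 0.3, 0.1]
grip_width: 0.042
```

```bash
python3 -c "
from h import *
plan([.484,-.09,.25],105.8)
snap('top','top1');snap('side','side1')"
```

```text
t 3.475 pos [ 0.4869 -0.0878  0.2492] rpy [-1.572 -0.003 -2.857] F [-0.2  0.3  0.1] w 0.0420287759391847 q [-0.25  0.15  1.61  0.    1.39  1.03]
jaw -73.72 dturn(deg) [0.1  0.48 0.15]
shift with present axes [ 3.4 -0.8  1.3]  if turned first [ 3.4 -0.8  1.3]
```

View pics/top1.png

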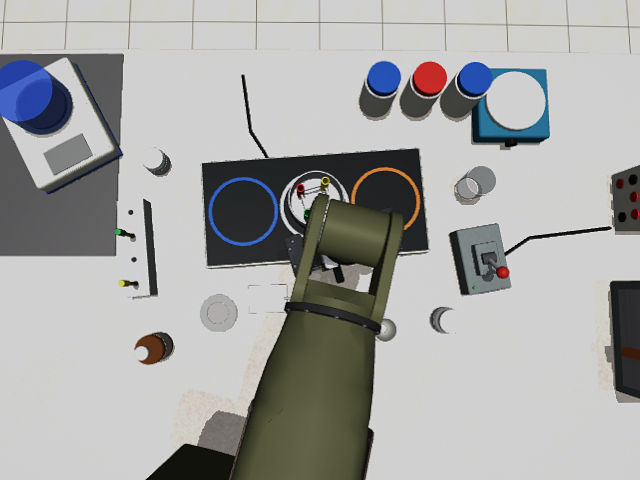

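View pics/side1.png

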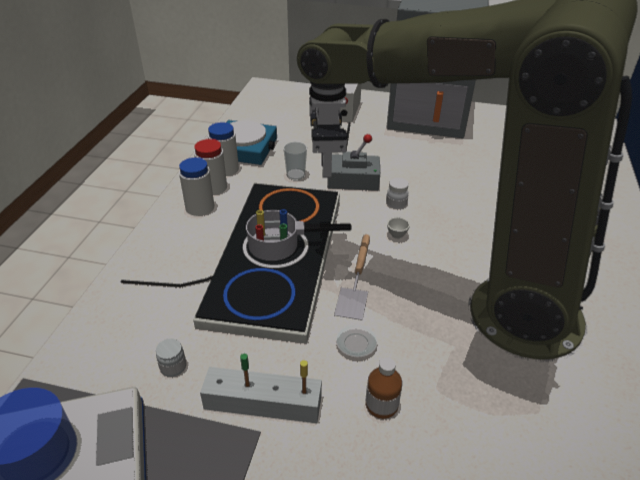

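Side view: fingertips near (328,178), handle from about (303,228) to (350,227); the top view is blocked by the arm. I'll check the fingertip projection against the arm pose.

```bash
python3 -c "
from h import *
s=load('side');o=get_obs()
print(proj(s,o['ee_pos']))
im=s['pixels'][:,:,::-1][90:260,260:400]
cv2.imwrite('pics/c1.png',cv2.resize(im,None,fx=3.5,fy=3.5,interpolation=cv2.INTER_CUBIC))"
```

```text
[326.2727422  171.98227562]
```

View pics/c1.png

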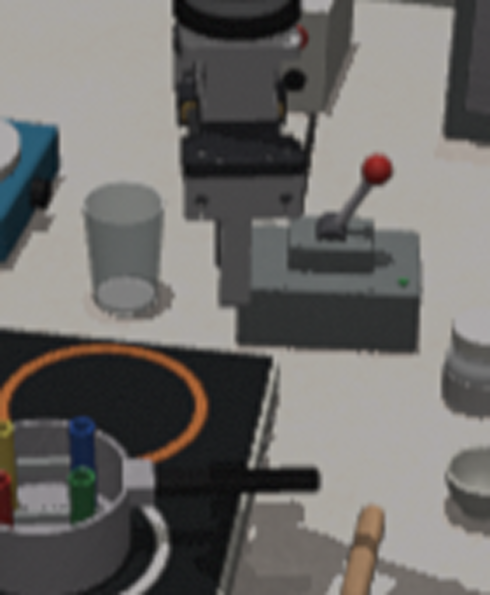

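{"method": "step_arm", "body": {"targets": [[1.7,45,0.6,0,0.3,0],[1.7,45,0.6,0,0,0],[0,45,0,0,0,0],[0,23,0,0,0,0],[0,12,0,0,0,0],[0,7,0,0,0,0],[0,0,0,0,0,0]]}}

```text
time_s: 4.45
ee_pos: [0.4852, -0.0909, 0.074]
eef_rot: [-1.57, 0.001, -2.864]
force: [-0.7, -1.0, 0.2]
grip_width: 0.0427
```

```bash
python3 -c "
from h import *
plan([.484,-.09,.071],105.8)
s=snap('side')
print(proj(s,get_obs()['ee_pos']))
im=s['pixels'][:,:,::-1][150:280,230:400]
cv2.imwrite('pics/c2.png',cv2.resize(im,None,fx=4,fy=4,interpolation=cv2.INTER_CUBIC))"
```

```text
t 4.45 pos [ 0.4852 -0.0909  0.074 ] rpy [-1.570e+00  1.000e-03 -2.864e+00] F [-0.7 -1.   0.2] w 0.04269945617023632 q [-0.26  0.33  1.81 -0.    1.    1.03]
jaw -74.08 dturn(deg) [-0.02  0.12 -0.04]
shift with present axes [ 0.9  3.  -1.1]  if turned first [ 0.9  3.  -1.1]
[326.41467135 232.6558628 ]
```

View pics/c2.png

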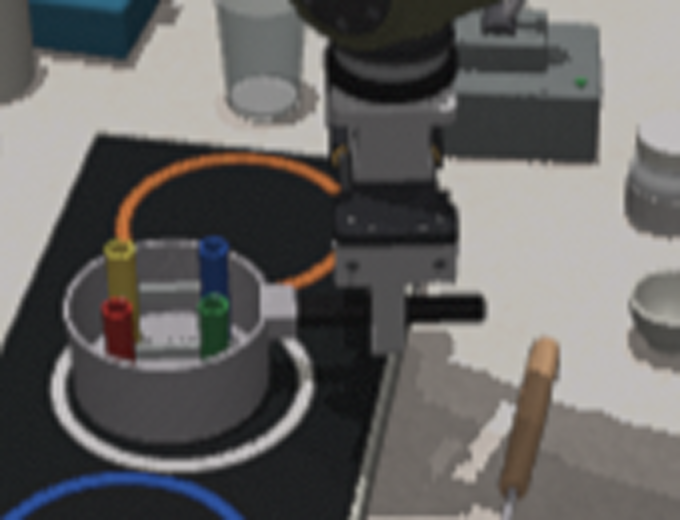

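{"method": "step_arm", "body": {"targets": [[0,2,0,0,0,0],[0,0,0,0,0,0],[0,0,0,0,0,0],[0,0,0,0,0,0],[0,0,0,0,0,0],[0,0,0,0,0,0]], "gripper": -1, "squeeze": 25}}

```text
time_s: 5.25
ee_pos: [0.4848, -0.0908, 0.0716]
eef_rot: [-1.571, 0.0, -2.864]
force: [-2.1, 0.0, 4.8]
grip_width: 0.0176
```

```bash
python3 -c "
from h import *
o,R=st()
for d in([-.0192,.167,0],[.0045,-.162,0]): print(R.T@np.array(d)*1000)
s=snap('side')
im=s['pixels'][:,:,::-1][195:275,195:365]
cv2.imwrite('pics/c3.png',cv2.resize(im,None,fx=4,fy=4,interpolation=cv2.INTER_CUBIC))"
```

```text
t 5.25 pos [ 0.4848 -0.0908  0.0716] rpy [-1.571  0.    -2.864] F [-2.1  0.   4.8] w 0.01757513611635549 q [-0.26  0.34  1.81  0.    0.99  1.03]
[-2.72326065e+01 -1.54811020e-03 -1.65879550e+02]
[4.00032382e+01 4.45230655e-04 1.57047735e+02]
```

View pics/c3.png

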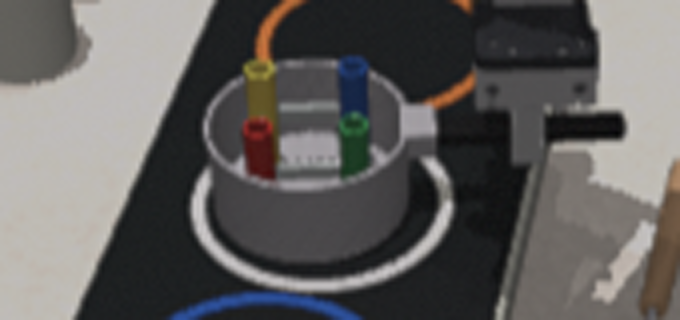

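{"method": "step_arm", "body": {"targets": [[0,-0.4,0,0,0,0],[0,0,0,0,0,0],[-1,0,-6,0,0,0],[-1.6,0,-10,0,0,0],[-1.6,0,-10,0,0,0],[0,0,0,0,0,0]]}}

```text
time_s: 6.05
ee_pos: [0.4817, -0.0637, 0.0718]
eef_rot: [-1.571, 0.0, -2.863]
force: [1.2, -0.0, -2.2]
grip_width: 0.0176
```

```bash
python3 -c "
from h import *
st()"
```

```text
t 6.05 pos [ 0.4817 -0.0637  0.0718] rpy [-1.571  0.    -2.863] F [ 1.2 -0.  -2.2] w 0.01757161357186351 q [-0.21  0.32  1.83  0.    0.99  1.09]
```

{"method": "step_arm", "body": {"targets": [[-2,0.2,-12,0,0,0],[-2,0,-12,0,0,0],[-2,0,-12,0,0,0],[-2,0,-12,0,0,0],[-2,0,-12,0,0,0],[0,0,0,0,0,0]]}}

```text
time_s: 6.8
ee_pos: [0.4749, -0.0032, 0.0717]
eef_rot: [-1.571, 0.0, -2.863]
force: [-0.0, 0.3, -2.4]
grip_width: 0.0175
```

{"method": "step_arm", "body": {"targets": [[-2,0,-12,0,0,0],[-2,0,-12,0,0,0],[-2,0,-12,0,0,0],[-2,0,-12,0,0,0],[-2,0,-12,0,0,0],[-2,0,-12,0,0,0],[-1,0,-8,0,0,0],[0,0,0,0,0,0]]}}

```text
time_s: 7.8
ee_pos: [0.4655, 0.0769, 0.0716]
eef_rot: [-1.571, 0.0, -2.863]
force: [-0.7, -0.1, -1.2]
grip_width: 0.0172
```

```bash
python3 -c "
from h import *
o,R=st()
print((np.array([.4848-.0192,-.0908+.167])-o['ee_pos'][:2])*1000)
s=snap('side','side2')
im=s['pixels'][:,:,::-1][210:340,190:360]
cv2.imwrite('pics/c4.png',cv2.resize(im,None,fx=4,fy=4,interpolation=cv2.INTER_CUBIC))"
```

```text
t 7.8 pos [0.4655 0.0769 0.0716] rpy [-1.571  0.    -2.863] F [-0.7 -0.1 -1.2] w 0.017217998733312048 q [0.09 0.29 1.87 0.   0.98 1.38]
[ 0.09429003 -0.73647327]
```

View pics/c4.png

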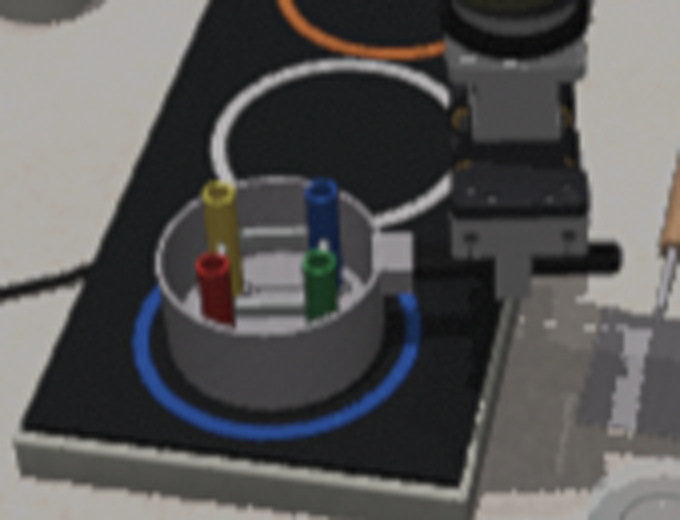

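```bash
cat >> m.py <<'E'
def potcrop(c,P,x0,y0,s,z=.12):
    Q={k:onz(c,x0+(X+.5)/s-.5,y0+(Y+.5)/s-.5,z)[:2] for k,(X,Y) in P.items()}
    c0,y,r=potfit(Q);print('pot',np.round([c0.real,c0.imag],4),'yaw',round(np.degrees(y),2),'res',np.round(r*1000,1))
E
python3 -c "
from m import *
s=load('side');potcrop(s,dict(red=(212,262),yellow=(218,192),green=(320,261),blue=(321,190)),190,210,4)
ringfit(s,'blue')"
```

```text
pot [0.5945 0.1104] yaw 15.74 res [0.6 0.5 1.  0.2]
blue [   0  417   61   48 1689] centre [0.87469241 0.54964989] r 0.03156297239265546
```

{"method": "step_arm", "body": {"targets": [[0,0,0,0,0,0],[0,0,0,0,0,0],[0,0,0,0,0,0],[0,0,0,0,0,0],[0,-15,0,0,0,0],[0,-40,0,0,0,0],[0,-55,0,0,0,0],[0,-60,0,0,0,0],[0,0,0,0,0,0]], "gripper": -0.2}}

```text
time_s: 8.98
ee_pos: [0.4669, 0.0764, 0.2468]
eef_rot: [-1.569, 0.008, -2.864]
force: [-0.7, 0.7, 0.3]
grip_width: 0.038
```

```bash
python3 -c "
from h import *
plan([.4258,.351,.22],100)"
```

```text
t 8.975 pos [0.4669 0.0764 0.2468] rpy [-1.569  0.008 -2.864] F [-0.7  0.7  0.3] w 0.03797852263540602 q [0.08 0.09 1.67 0.   1.37 1.38]
jaw -74.12 dturn(deg) [-0.07  5.88 -0.49]
shift with present axes [ -35.4   26.7 -275.4]  if turned first [  -7.2   26.8 -277.5]
```

```bash
python3 -c "
from h import *
t=snap('top','top3');s=snap('side','side3')
def ct(X,Y): return (95+(X-360+.5)/4-.5,190+(Y+.5)/4-.5)
def cs(X,Y): return (190+(X+.5)/5-.5,340+(Y+.5)/5-.5)
for n,a,b in(('gtop',ct(449,167),cs(270,82)),('ytop',ct(465,374),cs(570,116))):
  A=onz(t,*a,.14);B=onz(s,*b,.14);print(n,A,B,B+.6*(A-B))
"
```

```text
gtop [0.5306631  0.36400213 0.14      ] [0.5346716  0.36110084 0.14      ] [0.5322665  0.36284161 0.14      ]
ytop [0.42324317 0.35198237 0.14      ] [0.42685106 0.35005439 0.14      ] [0.42468632 0.35121118 0.14      ]
```

View pics/top3.png

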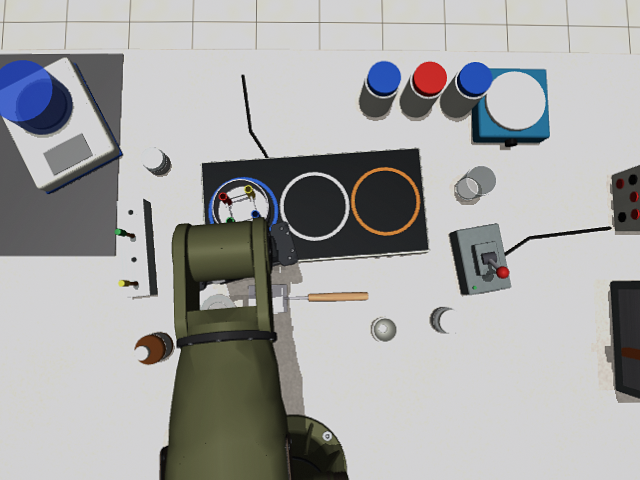

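{"method": "step_arm", "body": {"targets": [[-5.7,0,-46,0,1,-0.5],[-5.7,0,-46,0,1,0],[-5.7,0,-46,0,1,0],[-5.7,5,-46,0,1,0],[-5.7,10,-46,0,1,0],[-5.7,10,-46,0,1,0],[0,0,0,0,0,0],[0,0,0,0,0,0]]}}

```text
time_s: 10.07
ee_pos: [0.4345, 0.3519, 0.2154]
eef_rot: [-1.569, -0.01, -2.969]
force: [0.4, 0.0, 0.3]
grip_width: 0.0377
```

```bash
python3 -c "
from h import *
plan([.4247,.3512,.20],100)"
```

```text
t 10.075 pos [0.4345 0.3519 0.2154] rpy [-1.569 -0.01  -2.969] F [0.4 0.  0.3] w 0.037698382385218575 q [0.61 0.32 1.47 0.   1.36 2.01]
jaw -80.11 dturn(deg) [-0.11 -0.11  0.59]
shift with present axes [ 9.6 15.5 -1. ]  if turned first [ 9.8 15.4 -1. ]
```

{"method": "step_arm", "body": {"targets": [[5,10,-0.5,0,0,0.6],[4.8,15,-0.5,0,0,0],[0,30,0,0,0,0],[0,0,0,0,0,0],[0,0,0,0,0,0]]}}

```text
time_s: 10.7
ee_pos: [0.4252, 0.3518, 0.1621]
eef_rot: [-1.57, 0.002, -2.969]
force: [-0.6, -0.2, 0.2]
grip_width: 0.0371
```

```bash
python3 -c "
from h import *
plan([.4247,.3512,.103],100)
s=snap('side')
print(proj(s,get_obs()['ee_pos']))
im=s['pixels'][:,:,::-1][290:420,190:360]
cv2.imwrite('pics/c5.png',cv2.resize(im,None,fx=4,fy=4,interpolation=cv2.INTER_CUBIC))"
```

```text
t 10.7 pos [0.4252 0.3518 0.1621] rpy [-1.570e+00  2.000e-03 -2.969e+00] F [-0.6 -0.2  0.2] w 0.03712593322198467 q [ 0.63  0.34  1.57 -0.    1.23  2.02]
jaw -80.13 dturn(deg) [-0.03 -0.13 -0.14]
shift with present axes [ 0.7 59.1  0.5]  if turned first [ 0.5 59.1  0.5]
[304.07446188 355.79727468]
```

View pics/c5.png

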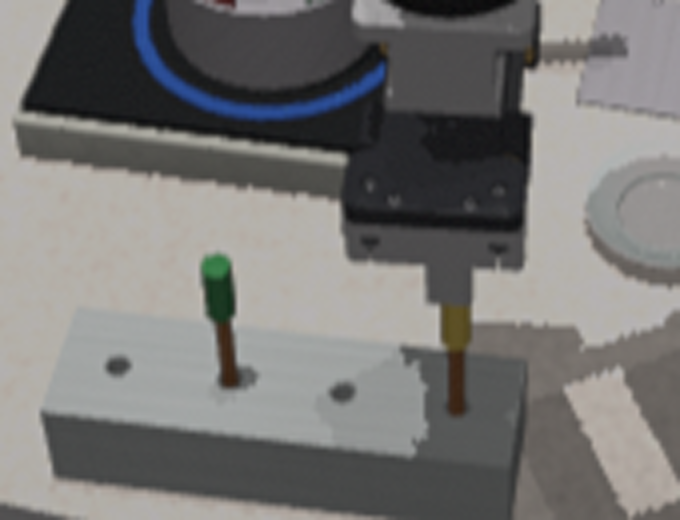

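The yellow head (456,325 in the crop) sits centred under the near finger. Going down and gripping gently.

{"method": "step_arm", "body": {"targets": [[0.5,15,0.5,0,0,0],[0,15,0,0,0,0],[0,15,0,0,0,0],[0,13,0,0,0,0],[0,0,0,0,0,0],[0,0,0,0,0,0]]}}

```text
time_s: 11.5
ee_pos: [0.4249, 0.3513, 0.1037]
eef_rot: [-1.57, 0.002, -2.969]
force: [0.4, 0.7, 0.3]
grip_width: 0.0378
```

{"method": "step_arm", "body": {"targets": [[0,0,0,0,0,0],[0,0,0,0,0,0],[0,0,0,0,0,0],[0,0,0,0,0,0],[0,0,0,0,0,0],[0,0,0,0,0,0]], "gripper": -1, "squeeze": 15}}

```text
time_s: 12.25
ee_pos: [0.4248, 0.3513, 0.1035]
eef_rot: [-1.57, 0.002, -2.969]
force: [-0.7, 0.1, 3.3]
grip_width: 0.0134
```

```bash
python3 -c "
from h import *
st()
s=snap('side')
im=s['pixels'][:,:,::-1][290:420,190:360]
cv2.imwrite('pics/c6.png',cv2.resize(im,None,fx=4,fy=4,interpolation=cv2.INTER_CUBIC))"
```

```text
t 12.25 pos [0.4248 0.3513 0.1035] rpy [-1.570e+00  2.000e-03 -2.969e+00] F [-0.7  0.1  3.3] w 0.013396855141263387 q [ 0.63  0.41  1.63 -0.    1.11  2.02]
```

View pics/c6.png

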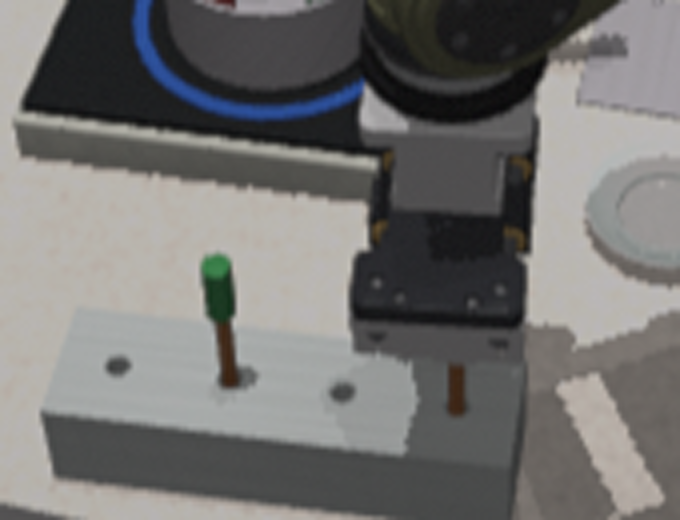

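{"method": "step_arm", "body": {"targets": [[0,-8,0,0,0,0],[0,-12,0,0,0,0],[0,-15,0,0,0,0],[0,-15,0,0,0,0],[0,-20,0,0,0,0],[0,-40,0,0,0,0],[0,-45,0,0,0,0],[0,0,0,0,0,0],[0,0,0,0,0,0]]}}

```text
time_s: 13.42
ee_pos: [0.4241, 0.3511, 0.258]
eef_rot: [-1.57, 0.001, -2.969]
force: [-0.2, 0.2, -0.6]
grip_width: 0.0139
```

```bash
python3 -c "
from h import *
plan([.6269,.0933,.255])
s=snap('side','side4');snap('top','top4')
"
```

```text
t 13.425 pos [0.4241 0.3511 0.258 ] rpy [-1.570e+00  1.000e-03 -2.969e+00] F [-0.2  0.2 -0.6] w 0.013865038963516456 q [ 0.63  0.27  1.44 -0.    1.43  2.02]
jaw -80.12 dturn(deg) [-0.06  0.   -0.07]
shift with present axes [-155.6    3.5  288.7]  if turned first [-155.6    3.   288.7]
```

View pics/side4.png

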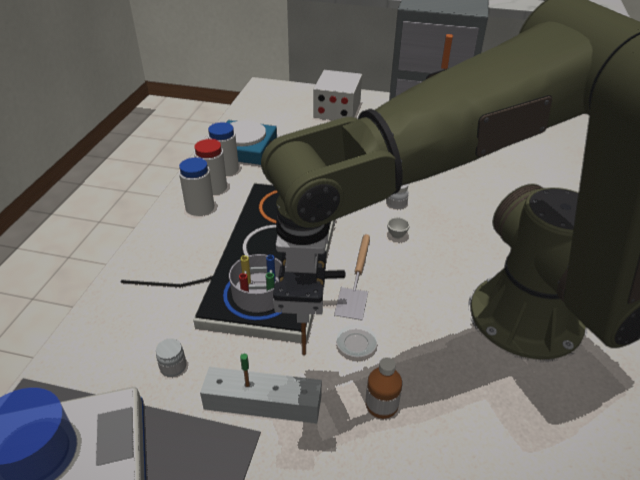

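View pics/top4.png

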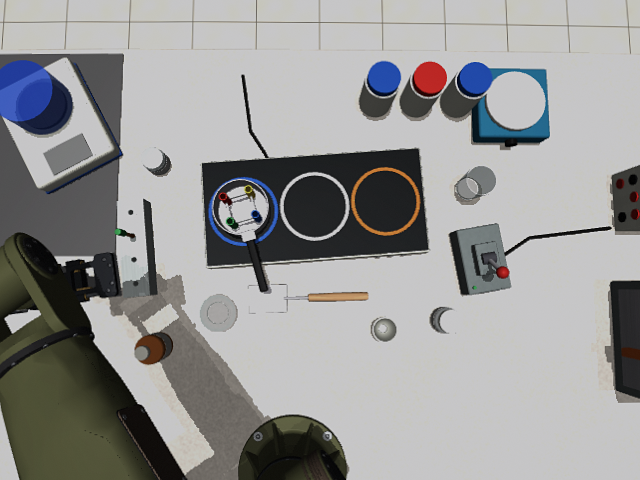

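```bash
python3 -c "
from h import *
o=get_obs();s=load('side');t=load('top')
e=np.array(o['ee_pos']);print(proj(s,e+[0,0,-.0935]),proj(s,e))
A=s['pixels'][:,:,::-1][230:330,200:340];A=cv2.resize(A,None,fx=5,fy=5,interpolation=cv2.INTER_CUBIC)
cv2.imwrite('pics/c7.png',A)
A=s['pixels'][:,:,::-1][300:370,270:340];A=cv2.resize(A,None,fx=6,fy=6,interpolation=cv2.INTER_CUBIC)
B=t['pixels'][:,:,::-1][170:240,205:275];B=cv2.resize(B,None,fx=5,fy=5,interpolation=cv2.INTER_CUBIC)
B=cv2.copyMakeBorder(B,0,70,0,0,cv2.BORDER_CONSTANT)
cv2.imwrite('pics/c8.png',np.hstack([A,B]))
"
```

```text
[304.91031467 355.02419737] [304.41081482 318.76367089]
```

View pics/c7.png

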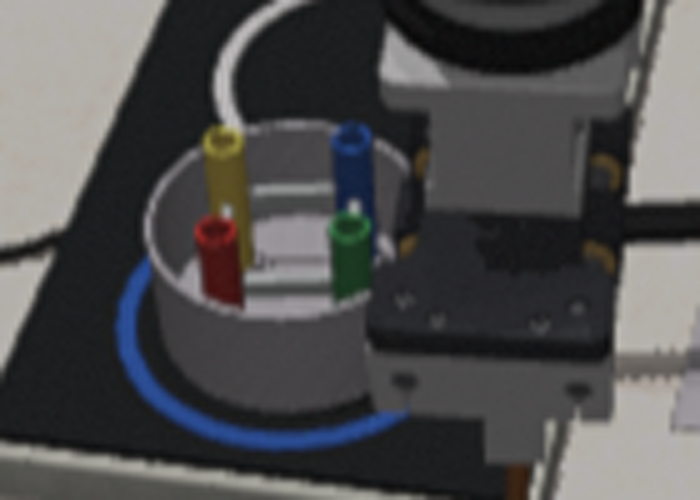

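View pics/c8.png

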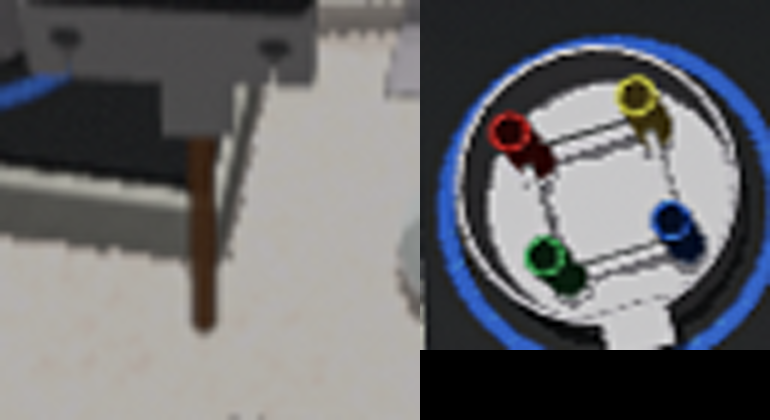

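```bash
python3 -c "
from m import *
s=load('side');t=load('top')
print(onz(s,303.6,354,.1645)-np.array([.4241,.3511,.1645]))
potcrop(s,dict(red=(215,230),yellow=(224,140),green=(351,226),blue=(352,136)),200,230,5)
potcrop(t,dict(red=(90,132),yellow=(217,95),green=(127,256),blue=(250,220)),205,170,5)
"
```

```text
[ 2.51645317e-03 -1.13651454e-03 -2.77555756e-17]
pot [0.5942 0.1104] yaw 16.3 res [1.  0.4 0.8 0.7]
pot [0.5905 0.1136] yaw 16.41 res [0.2 0.4 0.7 0.8]
```

{"method": "step_arm", "body": {"targets": [[-13,0,24,0,0,0],[-26,0,48,0,0,0],[-26,0,48,0,0,0],[-26,0,48,0,0,0],[-26,0,48,0,0,0],[-26,0,48,0,0,0],[-13,0,24,0,0,0],[0,0,0,0,0,0],[0,0,0,0,0,0]]}}

```text
time_s: 14.65
ee_pos: [0.6269, 0.095, 0.2583]
eef_rot: [-1.57, 0.001, -2.969]
force: [-0.6, -0.6, 0.1]
grip_width: 0.0136
```

```bash
cat > look.py <<'E'
from m import *
import sys
x0,y0,w,h,k,fn=sys.argv[1:7];x0,y0,w,h,k=map(int,(x0,y0,w,h,k))
cam=sys.argv[7] if len(sys.argv)>7 else 'side'
s=snap(cam)
cv2.imwrite(f'pics/{fn}.png',cv2.resize(s['pixels'][:,:,::-1][y0:y0+h,x0:x0+w],None,fx=k,fy=k,interpolation=cv2.INTER_CUBIC))
E
python3 look.py 200 190 140 110 5 c9; python3 -c "
from h import *
plan([.6267,.0929,.235])"
```

```text
t 14.7 pos [0.6269 0.0952 0.2586] rpy [-1.570e+00  1.000e-03 -2.968e+00] F [ 0.8  0.9 -0.6] w 0.01366761608044821 q [ 0.09  0.46  1.18 -0.    1.5   1.49]
jaw -80.06 dturn(deg) [-0.04  0.   -0.06]
shift with present axes [ 0.6 23.6  2.2]  if turned first [ 0.6 23.6  2.3]
```

View pics/c9.png

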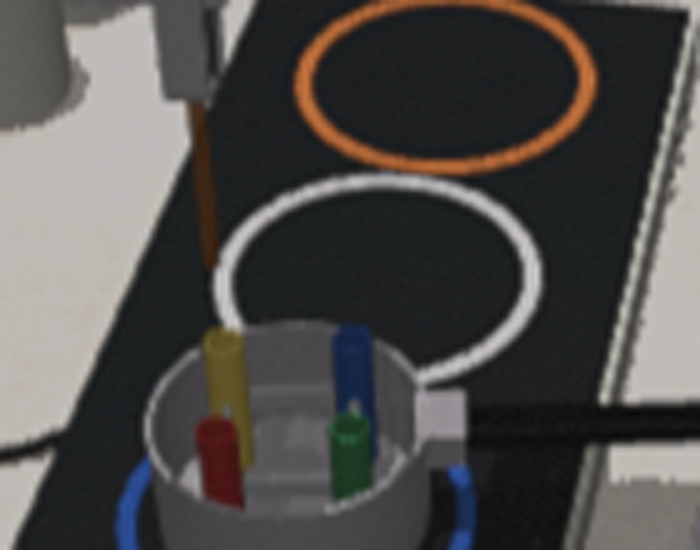

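{"method": "step_arm", "body": {"targets": [[0.6,12,2.2,0,0,0],[0,12,0,0,0,0],[0,10,0,0,0,0],[0,0,0,0,0,0],[0,0,0,0,0,0]]}}

```text
time_s: 15.32
ee_pos: [0.6274, 0.092, 0.2252]
eef_rot: [-1.57, 0.002, -2.969]
force: [-0.5, 0.1, -1.1]
grip_width: 0.0136
```

```bash
python3 look.py 220 225 70 60 10 c10; python3 -c "
from m import *
o,R=st();s=load('side');e=np.array(o['ee_pos'])
print(proj(s,e-[0,0,.0935]))"
```

```text
t 15.375 pos [0.6275 0.092  0.2253] rpy [-1.57   0.003 -2.969] F [-0.6  0.2  0.5] w 0.013675543510138437 q [ 0.09  0.48  1.23 -0.    1.43  1.49]
[244.48041923 253.99113674]
```

View pics/c10.png

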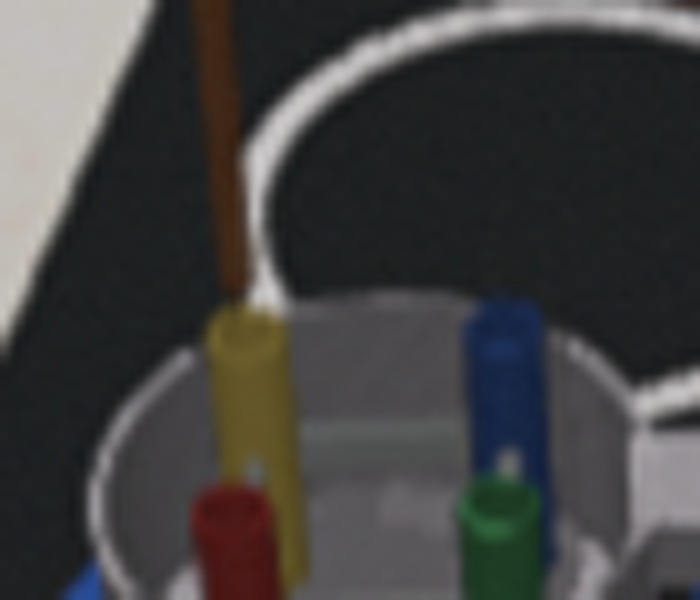

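```bash
python3 -c "
from m import *
s=load('side')
o,R=st()
a=onz(s,220+(235.5)/10-.5,225+(287.5)/10-.5,.1318);print('tip',a)
for Y in (328,332):
  b=onz(s,220+(249)/10-.5,225+(Y+.5)/10-.5,.12);print('rim',b,'tool',R.T@((b-a)*[1,1,0])*1000)
P=dict(yellow=(249,330),blue=(504,325),red=(235,510),green=(502,503))
potcrop(s,P,220,225,10)
"
```

```text
t 15.375 pos [0.6275 0.092  0.2253] rpy [-1.57   0.003 -2.969] F [-0.6  0.2  0.5] w 0.013675543510138437 q [ 0.09  0.48  1.23 -0.    1.43  1.49]
tip [0.63129655 0.09043945 0.1318    ]
rim [0.62925425 0.09018399 0.12      ] tool [ 2.05584225 -0.00527857 -0.09869607]
rim [0.62882062 0.09142811 0.12      ] tool [ 2.26960536 -0.00698131 -1.39875624]
pot [0.594  0.1105] yaw 16.19 res [0.7 0.3 0.3 0.6]
```

{"method": "step_arm", "body": {"targets": [[2.2,0,-0.7,0,0,0],[0,6,0,0,0,0],[0,0,0,0,0,0],[0,0,0,0,0,0]]}}

```text
time_s: 15.88
ee_pos: [0.625, 0.0923, 0.2188]
eef_rot: [-1.57, 0.002, -2.969]
force: [0.3, -1.0, 0.3]
grip_width: 0.0138
```

```bash
python3 look.py 220 225 70 60 10 c11; python3 -c "
from m import *
o,R=st();s=load('side');e=np.array(o['ee_pos'])"
```

```text
t 15.925 pos [0.6251 0.0923 0.2189] rpy [-1.570e+00  2.000e-03 -2.969e+00] F [-0.3 -0.3  0.6] w 0.013579427189612484 q [ 0.09  0.48  1.25 -0.    1.42  1.49]
```

View pics/c11.png

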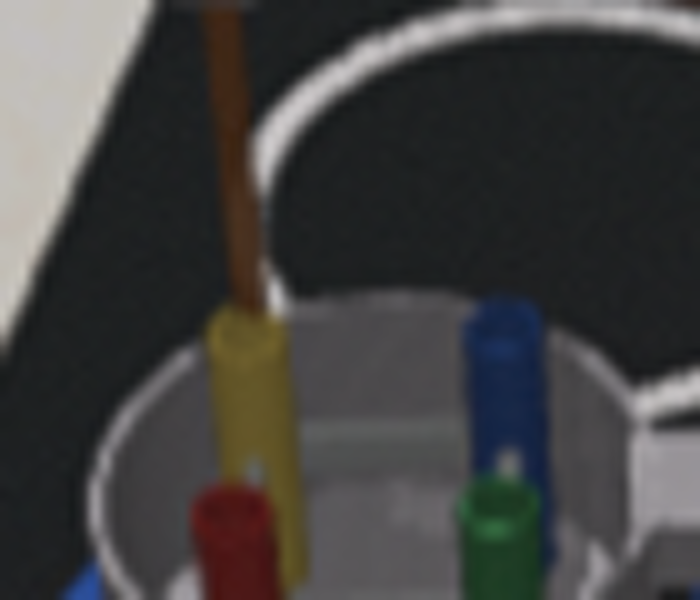

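{"method": "step_arm", "body": {"targets": [[0,5,0,0,0,0],[0,5,0,0,0,0],[0,4,0,0,0,0],[0,0,0,0,0,0]]}}

```text
time_s: 16.42
ee_pos: [0.6249, 0.0923, 0.2044]
eef_rot: [-1.57, 0.001, -2.969]
force: [0.2, 0.2, -1.0]
grip_width: 0.0138
```

```bash
python3 look.py 220 225 70 60 10 c12; python3 -c "
from m import *
o,R=st();print(o['moment'])"
```

```text
t 16.475 pos [0.625  0.0923 0.2047] rpy [-1.570e+00  2.000e-03 -2.969e+00] F [ 0.3  0.3 -0.7] w 0.013935431433064078 q [ 0.09  0.48  1.27 -0.    1.39  1.49]
[0.04942349 0.16115818 0.04495032]
```

View pics/c12.png

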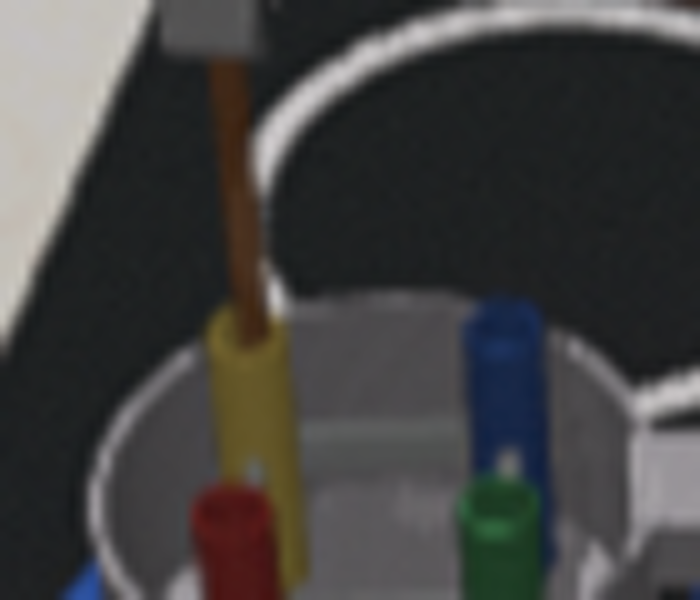

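The stem has gone into the yellow tube with no contact force. Continuing down.

{"method": "step_arm", "body": {"targets": [[0,8,0,0,0,0],[0,8,0,0,0,0],[0,8,0,0,0,0],[0,8,0,0,0,0],[0,8,0,0,0,0],[0,8,0,0,0,0],[0,5,0,0,0,0],[0,3,0,0,0,0],[0,0,0,0,0,0]]}}

```text
time_s: 17.6
ee_pos: [0.6251, 0.0923, 0.1487]
eef_rot: [-1.57, 0.002, -2.969]
force: [-0.1, -0.1, -0.6]
grip_width: 0.0139
```

{"method": "step_arm", "body": {"targets": [[0,2,0,0,0,0],[0,1,0,0,0,0],[0,1,0,0,0,0],[0,0,0,0,0,0]]}}

```text
time_s: 18.1
ee_pos: [0.6251, 0.0923, 0.1448]
eef_rot: [-1.57, 0.002, -2.969]
force: [0.4, 0.5, -1.0]
grip_width: 0.0134
```

{"method": "step_arm", "body": {"targets": [[0,1,0,0,0,0],[0,1,0,0,0,0],[0,0.5,0,0,0,0],[0,0,0,0,0,0]]}}

```text
time_s: 18.6
ee_pos: [0.6252, 0.0923, 0.1426]
eef_rot: [-1.57, 0.002, -2.969]
force: [-0.2, 0.3, 2.8]
grip_width: 0.0135
```

{"method": "step_arm", "body": {"targets": [[0,0,0,0,0,0],[0,0,0,0,0,0],[0,0,0,0,0,0],[0,0,0,0,0,0],[0,-5,0,0,0,0],[0,-15,0,0,0,0],[0,-40,0,0,0,0],[0,-40,0,0,0,0],[0,0,0,0,0,0]], "gripper": -0.2}}

```text
time_s: 19.73
ee_pos: [0.626, 0.0925, 0.247]
eef_rot: [-1.569, 0.009, -2.969]
force: [0.0, -0.4, -0.2]
grip_width: 0.0379
```

```bash
python3 look.py 200 190 140 110 5 c13; python3 -c "
from h import *
plan([.5323,.3628,.2],100)"
```

```text
t 19.775 pos [0.6254 0.0924 0.2445] rpy [-1.57   0.005 -2.969] F [-0.4  0.5 -1.3] w 0.037730803740092425 q [ 0.09  0.46  1.21 -0.    1.46  1.49]
jaw -80.12 dturn(deg) [-0.06 -0.12 -0.29]
shift with present axes [  45.5   43.9 -282.4]  if turned first [  44.7   44.5 -282.5]
```

View pics/c13.png

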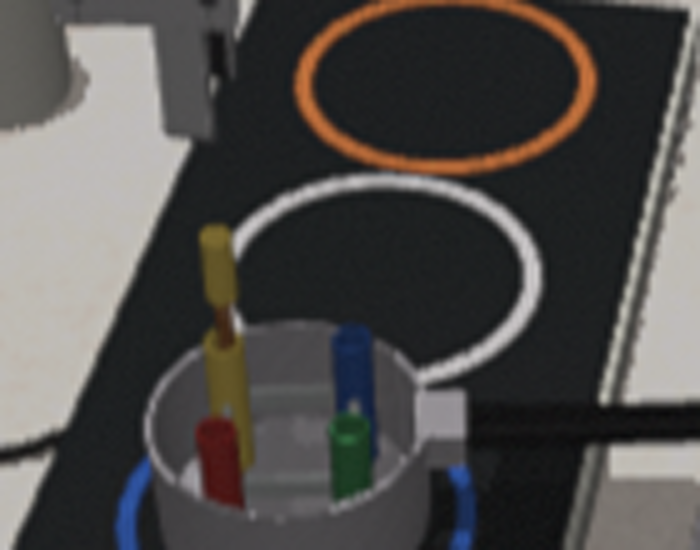

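Yellow probe stands in its tube (head at 216,265 in the crop). Now green.

{"method": "step_arm", "body": {"targets": [[4,-3,-23,0,0,-0.3],[7.6,-5,-47,0,0,0],[7.6,0,-47,0,0,0],[7.6,0,-47,0,0,0],[7.6,0,-47,0,0,0],[7.6,10,-47,0,0,0],[3.2,20,-24.4,0,0,0],[0,20,0,0,0,0],[0,0,0,0,0,0]]}}

```text
time_s: 20.9
ee_pos: [0.5303, 0.3633, 0.1982]
eef_rot: [-1.568, -0.007, -2.968]
force: [0.5, -0.7, 1.5]
grip_width: 0.0379
```

```bash
python3 look.py 170 270 140 120 5 c14; python3 -c "
from h import *
plan([.5323,.3628,.165],100)"
```

```text
t 20.95 pos [0.531  0.3632 0.1998] rpy [-1.569 -0.005 -2.969] F [ 0.  -0.2  1.1] w 0.03749331088760714 q [0.54 0.52 1.23 0.   1.4  1.94]
jaw -80.09 dturn(deg) [-0.08 -0.09  0.3 ]
shift with present axes [-1.4 34.8  0.5]  if turned first [-1.2 34.8  0.6]
```

View pics/c14.png

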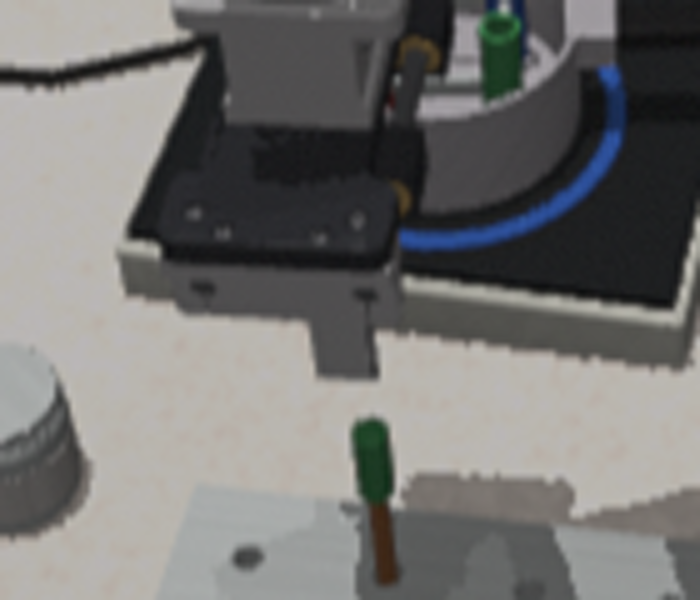

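```bash
python3 -c "
from h import *
s=load('side');o,R=st();e=np.array(o['ee_pos'])
f=lambda p:(proj(s,p)+.5-[170,270])*5
print(f(e),f(e-R[:,2]*.019),f(e-R[:,2]*.03), f([.5323,.3628,.14]))
print(onz(s,170+370.5/5-.5,270+427/5-.5,.14))
s2=dict(s)
"
```

```text
t 20.95 pos [0.531  0.3632 0.1998] rpy [-1.569 -0.005 -2.969] F [ 0.  -0.2  1.1] w 0.03749331088760714 q [0.54 0.52 1.23 0.   1.4  1.94]
[364.81352149 329.10380017] [355.51332716 372.63471275] [349.99823793 398.44763735] [375.23195615 437.48486695]
[0.53548547 0.35877482 0.14      ]
```

{"method": "step_arm", "body": {"targets": [[-1.5,30,1.3,0,0,0.3],[0,20,0,0,0,0],[0,15,0,0,0,0],[0,15,0,0,0,0],[0,14,0,0,0,0],[0,2,0,0,0,0],[0,0,0,0,0,0]]}}

```text
time_s: 21.82
ee_pos: [0.5337, 0.3617, 0.1046]
eef_rot: [-1.57, 0.002, -2.969]
force: [0.1, 0.2, -0.5]
grip_width: 0.0378
```

{"method": "step_arm", "body": {"targets": [[0,0,0,0,0,0],[0,0,0,0,0,0],[0,0,0,0,0,0],[0,0,0,0,0,0],[0,0,0,0,0,0],[0,0,0,0,0,0]], "gripper": -1, "squeeze": 15}}

```text
time_s: 22.58
ee_pos: [0.5337, 0.3617, 0.1045]
eef_rot: [-1.57, 0.002, -2.969]
force: [1.0, -0.6, 3.0]
grip_width: 0.0137
```

```bash
python3 look.py 170 270 140 120 5 c15; python3 -c "
from h import *
st()"
```

```text
t 22.625 pos [0.5337 0.3617 0.1045] rpy [-1.570e+00  2.000e-03 -2.969e+00] F [-0.9 -0.9  2.9] w 0.014231311905885976 q [ 0.54  0.6   1.33 -0.    1.21  1.94]
```

View pics/c15.png

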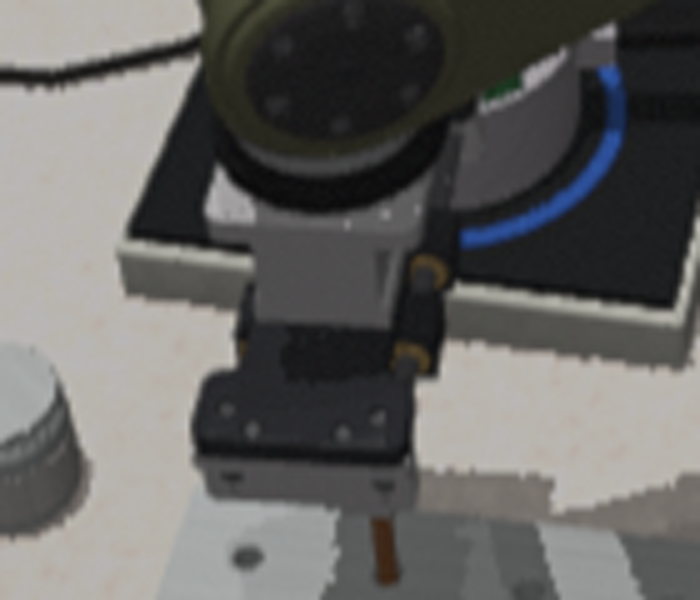

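Gripped (14 mm). Tip is 94.5 mm below the TCP. Lifting out.

{"method": "step_arm", "body": {"targets": [[0,-8,0,0,0,0],[0,-12,0,0,0,0],[0,-15,0,0,0,0],[0,-15,0,0,0,0],[0,-20,0,0,0,0],[0,-40,0,0,0,0],[0,-45,0,0,0,0],[0,0,0,0,0,0],[0,0,0,0,0,0]]}}

```text
time_s: 23.75
ee_pos: [0.533, 0.3616, 0.2588]
eef_rot: [-1.57, 0.001, -2.969]
force: [0.5, -0.5, -0.6]
grip_width: 0.0136
```

```bash
python3 -c "
from h import *
snap('side','side5');snap('top','top5');st()
t=load('top')
B=t['pixels'][:,:,::-1][170:240,205:275];B=cv2.resize(B,None,fx=5,fy=5,interpolation=cv2.INTER_CUBIC)
A=load('side')['pixels'][:,:,::-1][230:300,200:290];A=cv2.resize(A,None,fx=5,fy=5,interpolation=cv2.INTER_CUBIC)
cv2.imwrite('pics/c16.png',np.hstack([A,B]))"
```

```text
t 23.85 pos [0.5329 0.3615 0.258 ] rpy [-1.569 -0.    -2.969] F [ 0.8  0.6 -0.9] w 0.01375164402732138 q [ 0.54  0.49  1.14 -0.    1.51  1.94]
```

View pics/c16.png

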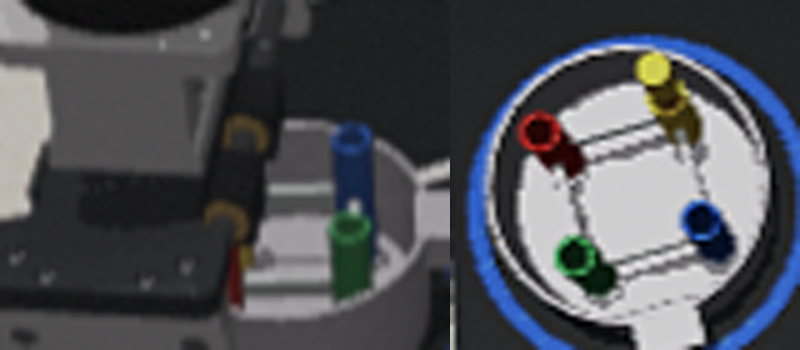

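View pics/side5.png

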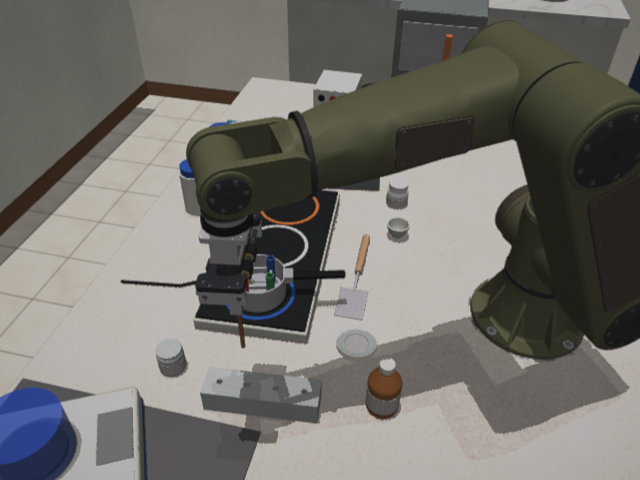

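{"method": "step_arm", "body": {"targets": [[1.5,0,20,0,0,0],[3.5,0,47,0,0,0],[3.5,0,47,0,0,0],[3.5,0,47,0,0,0],[3.5,0,45,0,0,0],[1.5,0,25,0,0,0],[0,0,0,0,0,0],[0,0,0,0,0,0]]}}

```text
time_s: 24.85
ee_pos: [0.5559, 0.1313, 0.2593]
eef_rot: [-1.57, 0.002, -2.969]
force: [0.8, 1.0, 0.1]
grip_width: 0.0136
```

```bash
python3 look.py 200 190 140 110 5 c17; python3 -c "
from h import *
plan([.556,.1307,.226])"
```

```text
t 24.9 pos [0.5559 0.1317 0.2593] rpy [-1.570e+00  2.000e-03 -2.969e+00] F [ 0.1  0.4 -0.1] w 0.013666439254782116 q [ 0.17  0.31  1.38 -0.    1.45  1.57]
jaw -80.09 dturn(deg) [-0.04  0.   -0.09]
shift with present axes [ 0.2 33.3  1. ]  if turned first [ 0.1 33.3  1. ]
```

View pics/c17.png

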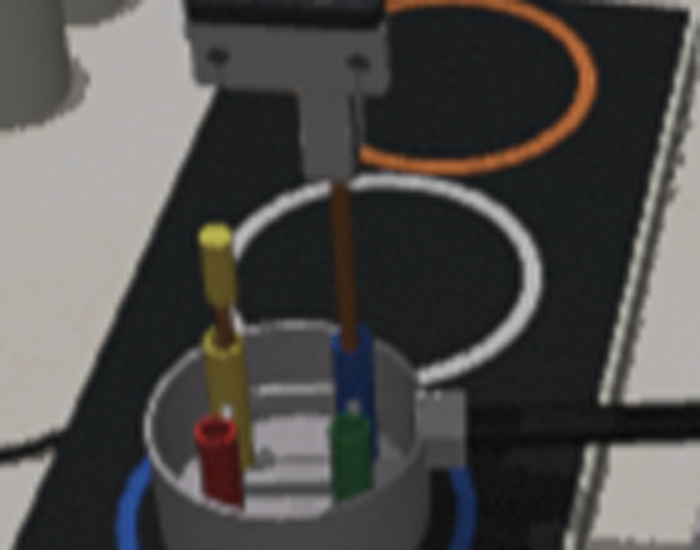

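{"method": "step_arm", "body": {"targets": [[0.2,12,1,0,0,0],[0,12,0,0,0,0],[0,12,0,0,0,0],[0,0,0,0,0,0],[0,0,0,0,0,0]]}}

```text
time_s: 25.52
ee_pos: [0.5563, 0.1302, 0.2236]
eef_rot: [-1.57, 0.002, -2.969]
force: [0.0, 0.2, 0.6]
grip_width: 0.0138
```

```bash
python3 look.py 220 225 70 60 10 c18; python3 -c "
from m import *
o,R=st()"
```

```text
t 25.575 pos [0.5564 0.1302 0.2239] rpy [-1.570e+00  2.000e-03 -2.969e+00] F [ 0.1 -0.5  0.2] w 0.013456443882992863 q [ 0.17  0.33  1.43 -0.    1.37  1.56]
```

View pics/c18.png

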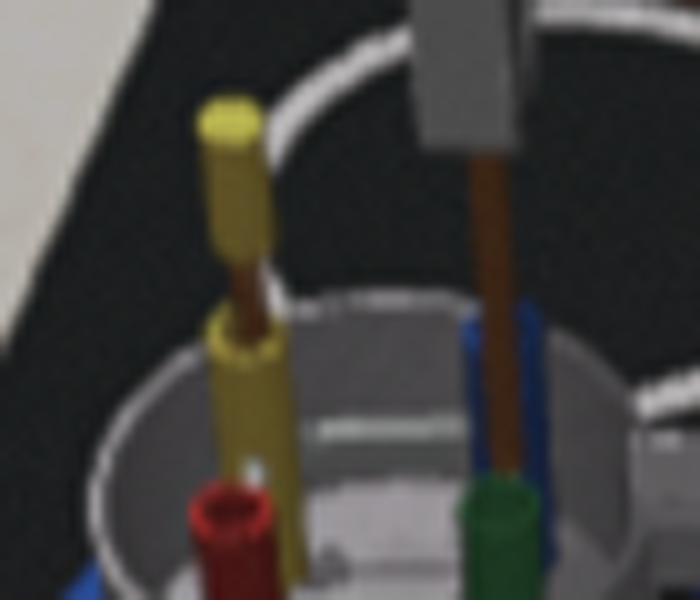

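```bash
python3 -c "
from m import *
s=load('side')
o,R=st()
a=onz(s,220+(506.5)/10-.5,225+(471.5)/10-.5,.1294);print('tip',a)
b=onz(s,220+(502)/10-.5,225+(503.5)/10-.5,.12);print('rim',b,'tool',R.T@((b-a)*[1,1,0])*1000)
"
```

```text
t 25.575 pos [0.5564 0.1302 0.2239] rpy [-1.570e+00  2.000e-03 -2.969e+00] F [ 0.1 -0.5  0.2] w 0.013456443882992863 q [ 0.17  0.33  1.43 -0.    1.37  1.56]
tip [0.55750998 0.12966222 0.1294    ]
rim [0.55890163 0.1299248  0.12      ] tool [-1.41605684  0.00352321 -0.01992174]
```

{"method": "step_arm", "body": {"targets": [[-1.3,0,0,0,0,0],[0,5,0,0,0,0],[0,0,0,0,0,0],[0,0,0,0,0,0]]}}

```text
time_s: 26.08
ee_pos: [0.5575, 0.1304, 0.2184]
eef_rot: [-1.57, 0.002, -2.969]
force: [0.3, 0.0, 0.1]
grip_width: 0.0135
```

```bash
python3 look.py 220 225 70 60 10 c19; python3 -c "
from m import *
o,R=st()"
```

```text
t 26.125 pos [0.5575 0.1304 0.2185] rpy [-1.570e+00  2.000e-03 -2.969e+00] F [-0.1  0.5 -1. ] w 0.013541591760755032 q [ 0.17  0.34  1.44 -0.    1.36  1.56]
```

View pics/c19.png

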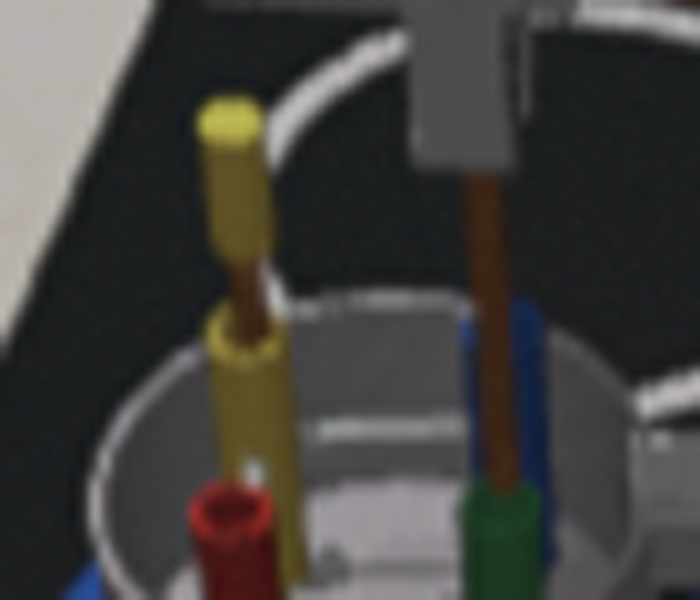

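{"method": "step_arm", "body": {"targets": [[-0.2,4,0,0,0,0],[0,5,0,0,0,0],[0,4,0,0,0,0],[0,0,0,0,0,0]]}}

```text
time_s: 26.62
ee_pos: [0.5576, 0.1304, 0.205]
eef_rot: [-1.57, 0.001, -2.969]
force: [-0.3, 0.2, -0.5]
grip_width: 0.0138
```

```bash
python3 look.py 220 225 70 60 10 c20; python3 -c "
from m import *
o,R=st()"
```

```text
t 26.675 pos [0.5577 0.1304 0.2053] rpy [-1.570e+00  2.000e-03 -2.969e+00] F [ 0.2 -0.3  0.1] w 0.013769286189070988 q [ 0.17  0.35  1.46 -0.    1.33  1.56]
```

View pics/c20.png

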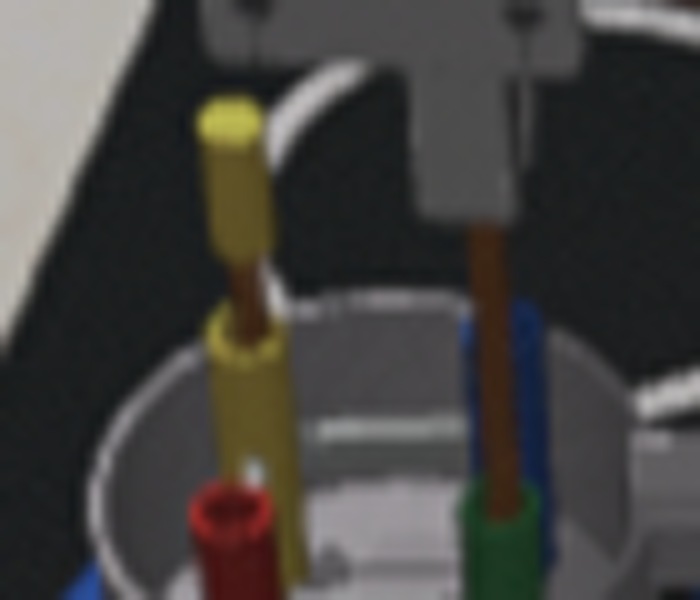

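Inside the green tube. On down to the floor.

{"method": "step_arm", "body": {"targets": [[0,8,0,0,0,0],[0,8,0,0,0,0],[0,8,0,0,0,0],[0,8,0,0,0,0],[0,8,0,0,0,0],[0,8,0,0,0,0],[0,5,0,0,0,0],[0,3,0,0,0,0],[0,0,0,0,0,0]]}}

```text
time_s: 27.8
ee_pos: [0.5578, 0.1304, 0.1493]
eef_rot: [-1.57, 0.002, -2.969]
force: [0.7, -0.1, -0.4]
grip_width: 0.0141
```

{"method": "step_arm", "body": {"targets": [[0,2,0,0,0,0],[0,1,0,0,0,0],[0,1,0,0,0,0],[0,1,0,0,0,0],[0,0.8,0,0,0,0],[0,0,0,0,0,0]]}}

```text
time_s: 28.55
ee_pos: [0.5578, 0.1304, 0.1436]
eef_rot: [-1.57, 0.002, -2.969]
force: [0.9, 0.4, -1.0]
grip_width: 0.014
```

{"method": "step_arm", "body": {"targets": [[0,0.5,0,0,0,0],[0,0,0,0,0,0],[0,0,0,0,0,0],[0,0,0,0,0,0],[0,0,0,0,0,0],[0,-5,0,0,0,0],[0,-15,0,0,0,0],[0,-40,0,0,0,0],[0,-45,0,0,0,0],[0,0,0,0,0,0],[0,0,0,0,0,0]], "gripper": -0.2}}

```text
time_s: 29.92
ee_pos: [0.5574, 0.1304, 0.248]
eef_rot: [-1.57, 0.002, -2.969]
force: [-0.4, 1.2, -0.4]
grip_width: 0.0374
```

```bash
python3 look.py 200 190 140 110 5 c21; python3 -c "
from h import *
plan([.4655,.0769,.2],106)"
```

```text
t 29.975 pos [0.5573 0.1303 0.2474] rpy [-1.570e+00  1.000e-03 -2.969e+00] F [ 0.2 -0.3 -0.5] w 0.03763842477088404 q [ 0.17  0.32  1.39 -0.    1.42  1.56]
jaw -80.13 dturn(deg) [-0.05 -6.13 -0.03]
shift with present axes [99.6 47.4 36.9]  if turned first [103.   47.4  26.1]
```

View pics/c21.png

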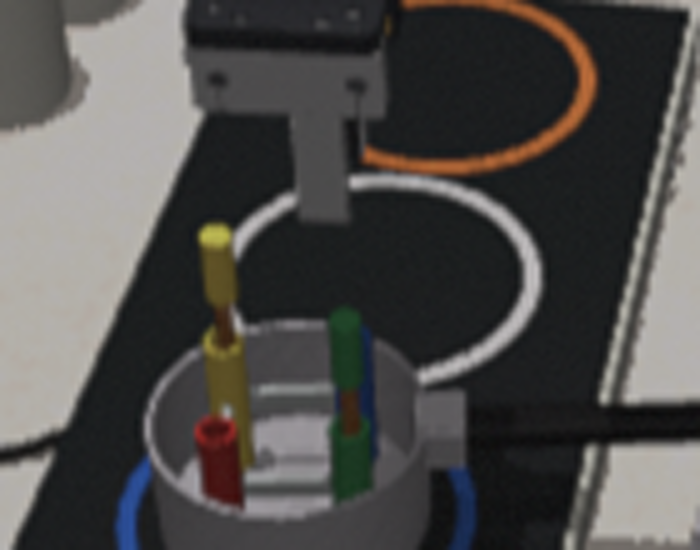

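{"method": "step_arm", "body": {"targets": [[17,0,6,0,-1,0],[34,0,10,0,-1.5,0],[34,0,8,0,-2,0],[18,0,2,0,-1.6,0],[0,40,0,0,0,0],[0,0,0,0,0,0],[0,0,0,0,0,0]]}}

```text
time_s: 30.85
ee_pos: [0.4624, 0.0839, 0.2087]
eef_rot: [-1.57, 0.002, -2.863]
force: [1.0, 0.3, 0.6]
grip_width: 0.0376
```

```bash
python3 look.py 200 190 170 130 4 c22; python3 -c "
from h import *
plan([.4655,.0769,.0718],106)"
```

```text
t 30.9 pos [0.4626 0.084  0.209 ] rpy [-1.57   0.003 -2.863] F [-0.1 -0.9 -0.3] w 0.03771726755971426 q [ 0.1   0.12  1.73 -0.    1.29  1.39]
jaw -74.02 dturn(deg) [-0.07 -0.02 -0.15]
shift with present axes [ -0.5 137.2   7.4]  if turned first [ -0.9 137.2   7.6]
```

View pics/c22.png

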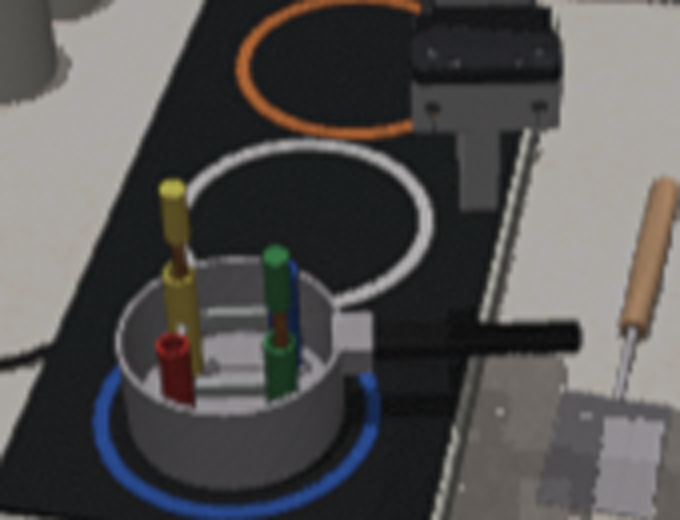

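{"method": "step_arm", "body": {"targets": [[-0.5,30,4,0,0,0],[0,40,3.4,0,0,0],[0,30,0,0,0,0],[0,20,0,0,0,0],[0,12,0,0,0,0],[0,4,0,0,0,0],[0,0,0,0,0,0],[0,0,0,0,0,0]]}}

```text
time_s: 31.9
ee_pos: [0.4652, 0.0769, 0.0727]
eef_rot: [-1.57, 0.003, -2.863]
force: [-0.0, -0.4, -0.4]
grip_width: 0.0375
```

```bash
python3 look.py 200 190 170 130 4 c23; python3 -c "
from h import *
plan([.4655,.0769,.0718],106)"
```

```text
t 31.95 pos [0.4652 0.0768 0.0726] rpy [-1.57   0.003 -2.863] F [-0.1 -0.3 -0.4] w 0.03736920355099528 q [ 0.09  0.29  1.87 -0.    0.97  1.38]
jaw -74.02 dturn(deg) [-0.07 -0.02 -0.16]
shift with present axes [-0.3  0.8  0. ]  if turned first [-0.3  0.8  0. ]
```

View pics/c23.png

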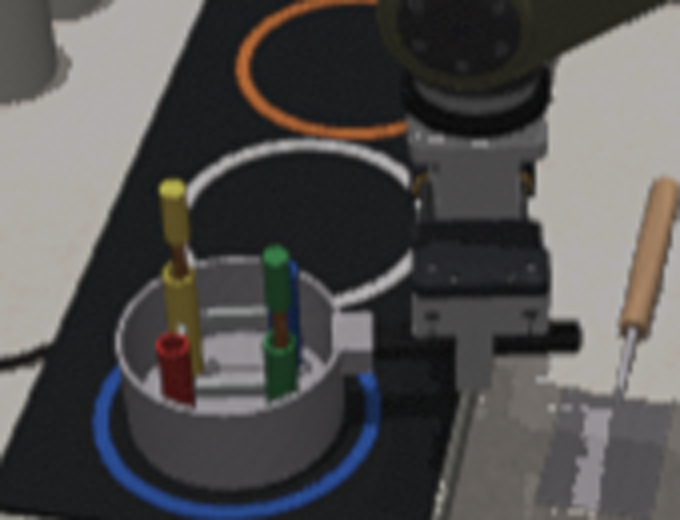

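{"method": "step_arm", "body": {"targets": [[0,0.7,0,0,0,0],[0,0,0,0,0,0],[0,0,0,0,0,0],[0,0,0,0,0,0],[0,0,0,0,0,0],[0,0,0,0,0,0]], "gripper": -1, "squeeze": 25}}

```text
time_s: 32.7
ee_pos: [0.4649, 0.0768, 0.0714]
eef_rot: [-1.57, 0.002, -2.863]
force: [-0.8, -1.3, 1.6]
grip_width: 0.018
```

```bash
python3 -c "
from h import *
o,R=st()
for d in([.0241,-.3293,0],[.0241,-.3288,0]): print(R.T@np.array(d)*1000)"
```

```text
t 32.7 pos [0.4649 0.0768 0.0714] rpy [-1.570e+00  2.000e-03 -2.863e+00] F [-0.8 -1.3  1.6] w 0.017959519088780292 q [ 0.09  0.29  1.88 -0.    0.97  1.38]
[6.74656672e+01 2.30670456e-01 3.23214527e+02]
[6.73280498e+01 2.30394873e-01 3.22733839e+02]
```

{"method": "step_arm", "body": {"targets": [[1,0,5,0,0,0],[2.1,0,10,0,0,0],[2.1,0,10,0,0,0],[2.1,0,10,0,0,0],[2.1,0,10,0,0,0],[2.1,0,10,0,0,0],[2.1,0,10,0,0,0],[2.1,0,10,0,0,0],[2.1,0,10,0,0,0],[2.1,0,10,0,0,0],[0,0,0,0,0,0]]}}

```text
time_s: 34.08
ee_pos: [0.4718, -0.0204, 0.0713]
eef_rot: [-1.57, 0.002, -2.863]
force: [-1.1, 0.3, 1.9]
grip_width: 0.0179
```

{"method": "step_arm", "body": {"targets": [[2.1,0,10,0,0,0],[2.1,0,10,0,0,0],[2.1,0,10,0,0,0],[2.1,0,10,0,0,0],[2.1,0,10,0,0,0],[2.1,0,10,0,0,0],[2.1,0,10,0,0,0],[2.1,0,10,0,0,0],[2.1,0,10,0,0,0],[2.1,0,10,0,0,0],[2.1,0,10,0,0,0],[0,0,0,0,0,0]]}}

```text
time_s: 35.58
ee_pos: [0.4799, -0.1324, 0.0714]
eef_rot: [-1.57, 0.001, -2.863]
force: [-0.3, 0.4, 1.6]
grip_width: 0.0181
```

```bash
python3 look.py 190 170 170 130 4 c24; python3 -c "
from h import *
plan([.4649+.0241,.0768-.329,.0714],106)"
```

```text
t 35.625 pos [ 0.4798 -0.1322  0.0714] rpy [-1.570e+00  1.000e-03 -2.863e+00] F [-0.5  0.4  1.7] w 0.017733357127306153 q [-0.34  0.34  1.8  -0.    0.99  0.95]
jaw -74.04 dturn(deg) [-0.07 -0.04 -0.08]
shift with present axes [2.420e+01 1.000e-01 1.179e+02]  if turned first [ 24.3  -0.  117.9]
```

View pics/c24.png

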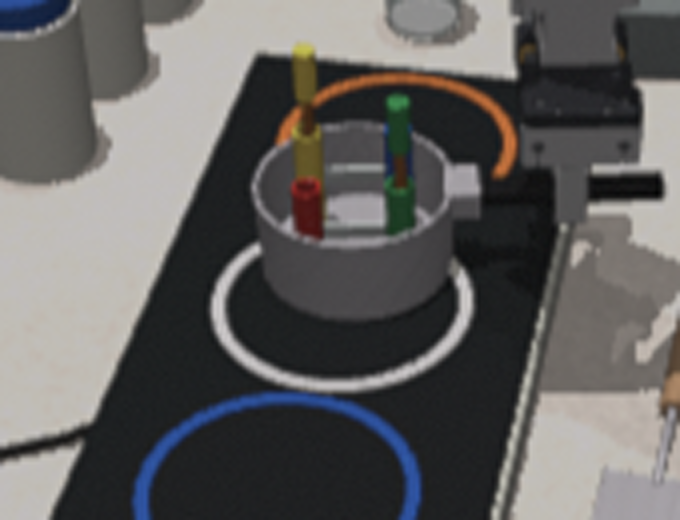

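{"method": "step_arm", "body": {"targets": [[2.1,0,10,0,0,0],[2.1,0,10,0,0,0],[2.1,0,10,0,0,0],[2.1,0,10,0,0,0],[2.1,0,10,0,0,0],[2.1,0,10,0,0,0],[2.1,0,10,0,0,0],[2.1,0,10,0,0,0],[2.1,0,10,0,0,0],[2,0,10,0,0,0],[2,0,10,0,0,0],[0,0,0,0,0,0]]}}

```text
time_s: 37.12
ee_pos: [0.4881, -0.2446, 0.0714]
eef_rot: [-1.57, 0.001, -2.863]
force: [-0.8, 1.3, 1.3]
grip_width: 0.0179
```

{"method": "step_arm", "body": {"targets": [[1.2,0,7.9,0,0,0],[0,0,0,0,0,0],[0,0,0,0,0,0]]}}

```text
time_s: 37.5
ee_pos: [0.4891, -0.252, 0.0714]
eef_rot: [-1.57, 0.001, -2.863]
force: [-1.2, 1.8, -1.5]
grip_width: 0.0176
```

```bash
python3 look.py 190 150 170 130 4 c25; python3 -c "
from h import *
plan([.4649+.0241,.0768-.329,.0714],106)"
```

```text
t 37.55 pos [ 0.4891 -0.252   0.0714] rpy [-1.570e+00  1.000e-03 -2.863e+00] F [-0.8  1.4  0.2] w 0.017960996700285066 q [-0.54  0.45  1.65  0.    1.04  0.75]
jaw -74.02 dturn(deg) [-0.06 -0.02 -0.08]
shift with present axes [0.1 0.  0.2]  if turned first [0.1 0.  0.2]
```

View pics/c25.png

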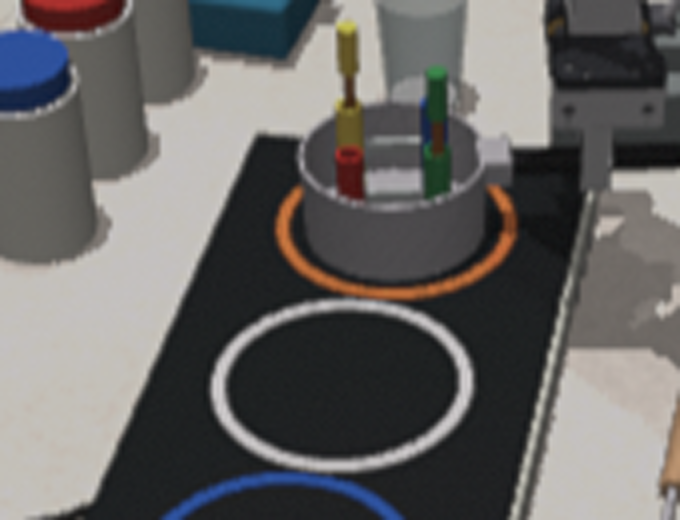

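Pot sits centred in the orange ring (ring seen evenly around base at (395,235)). Release and rise.

{"method": "step_arm", "body": {"targets": [[0,0,0,0,0,0],[0,0,0,0,0,0],[0,0,0,0,0,0],[0,0,0,0,0,0],[0,-15,0,0,0,0],[0,-40,0,0,0,0],[0,-55,0,0,0,0],[0,-60,0,0,0,0],[0,-40,0,0,0,0],[0,0,0,0,0,0]], "gripper": -0.2}}

```text
time_s: 38.8
ee_pos: [0.4894, -0.2523, 0.2857]
eef_rot: [-1.565, 0.006, -2.863]
force: [-0.5, -0.7, -0.3]
grip_width: 0.0379
```

{"method": "step_arm", "body": {"targets": [[45,0,0,0,0,0],[45,0,0,0,0,0],[0,0,0,0,0,0]], "gripper": -1}}

```text
time_s: 39.17
ee_pos: [0.4003, -0.2772, 0.2813]
eef_rot: [-1.57, 0.001, -2.865]
force: [0.3, 0.6, -0.3]
grip_width: 0.0109
```

```bash
python3 -c "
from h import *
st();t=snap('top','top6');s=snap('side','side6')
A=s['pixels'][:,:,::-1][120:210,300:400];A=cv2.resize(A,None,fx=4,fy=4,interpolation=cv2.INTER_CUBIC)
B=t['pixels'][:,:,::-1][215:305,435:525];B=cv2.resize(B,None,fx=4,fy=4,interpolation=cv2.INTER_CUBIC)
cv2.imwrite('pics/c26.png',np.hstack([A,B]))
"
```

```text
t 39.175 pos [ 0.4003 -0.2772  0.2813] rpy [-1.570e+00  1.000e-03 -2.865e+00] F [ 0.3  0.6 -0.3] w 0.010855791484649316 q [-0.68  0.11  1.58  0.    1.46  0.61]
```

View pics/top6.png

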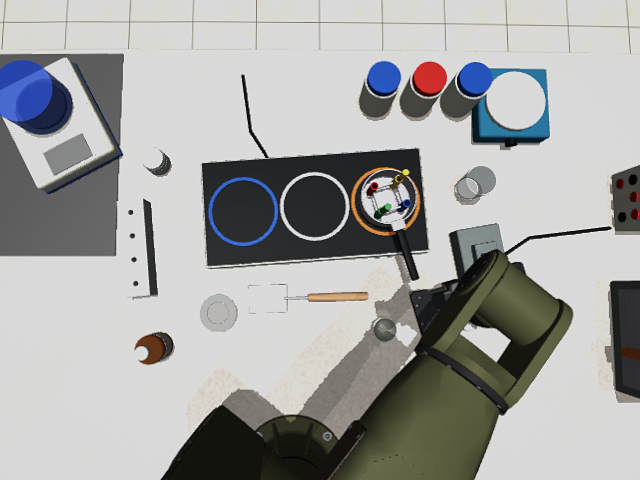

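View pics/c26.png

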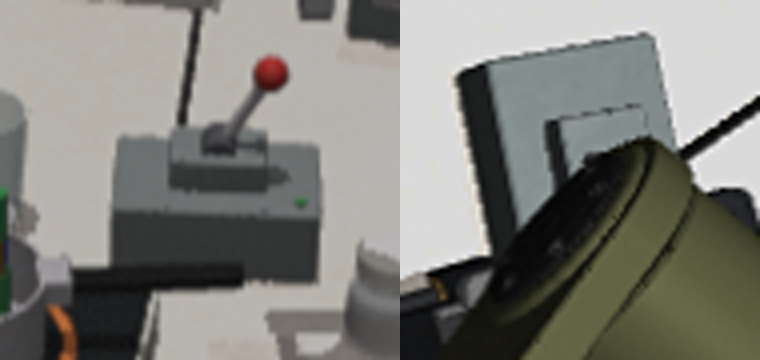

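```bash
python3 -c "
from h import *
for n in('top0','side0'):
  im=cv2.imread(f'pics/{n}.png');b=im.astype(int)
  m=((b[:,:,2]>120)&(b[:,:,1]<60)&(b[:,:,0]<60)).astype(np.uint8)
  k,l,st_,ce=cv2.connectedComponentsWithStats(m);print(n,[(st_[i],ce[i]) for i in range(1,k) if st_[i][4]>15])
im=cv2.imread('pics/top0.png')[215:305,435:525];cv2.imwrite('pics/c27.png',cv2.resize(im,None,fx=6,fy=6,interpolation=cv2.INTER_CUBIC))
"
```

```text
top0 [(array([414,  62,  33,  31, 802], dtype=int32), array([429.96633416,  77.1084788 ])), (array([296, 184,   8,   8,  24], dtype=int32), array([299.45833333, 187.375     ])), (array([499, 268,  10,   9,  72], dtype=int32), array([503.70833333, 271.91666667]))]
side0 [(array([365, 135,   6,   4,  18], dtype=int32), array([367.5       , 136.33333333])), (array([195, 139,  26,  13, 254], dtype=int32), array([207.31102362, 145.4015748 ]))]
```

View pics/c27.png

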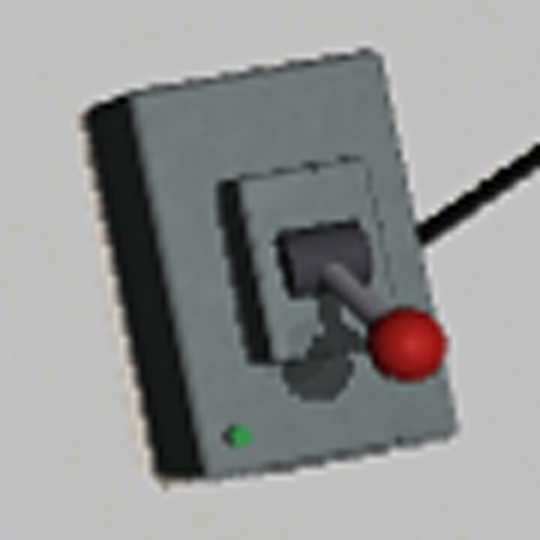

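```bash
python3 -c "
from h import *
t=load('top');s=load('side')
C=[onz(t,435+(x+.5)/6-.5,215+(y+.5)/6-.5,.06) for x,y in((130,92),(383,52),(455,430),(205,475))]
C=np.array(C);print(C,C.mean(0))
d=(C[0]+C[1]-C[2]-C[3])/2;print('yaw',np.degrees(np.arctan2(d[1],d[0])),np.linalg.norm(d),np.linalg.norm(C[0]-C[1]))
tip,e=tri(t,(435+408.5/6-.5,215+345.5/6-.5),s,(367.4,137.9));print('tip',tip,e)
piv=tri(t,(435+325/6-.5,215+260/6-.5),s,(300+218/4-.5,120+138/4-.5));print(piv)
"
```

```text
[[ 0.54373065 -0.3724328   0.06      ]
 [ 0.55921075 -0.47023116  0.06      ]
 [ 0.41573918 -0.49259148  0.06      ]
 [ 0.39915257 -0.39683579  0.06      ]] [ 0.47945829 -0.43302281  0.06      ]
yaw 9.22121083115691 0.1459104253698633 0.09901592243209982
tip [ 0.44674616 -0.43799612  0.14848699] 0.0026281013156833565
(array([ 0.48014417, -0.43049961,  0.09560218]), np.float64(0.004190356578611744))
```

{"method": "step_arm", "body": {"targets": [[0,0,0,0,7,0],[0,0,0,0,0,0]]}}

```text
time_s: 39.52
ee_pos: [0.4029, -0.2764, 0.2809]
eef_rot: [-1.571, 0.001, -2.984]
force: [0.8, 0.3, -0.5]
grip_width: 0.0004
```

```bash
python3 -c "
from h import *
plan([.405,-.443,.14],99.2)
o,R=st();print(R.T@np.array([.987,.16,0]))"
```

```text
t 39.525 pos [ 0.4029 -0.2764  0.2809] rpy [-1.571e+00  1.000e-03 -2.984e+00] F [ 0.8  0.3 -0.5] w 0.00037404818050275763 q [-0.68  0.11  1.57  0.    1.46  0.74]
jaw -80.94 dturn(deg) [-0.01 -0.14 -0.08]
shift with present axes [ 24.3 140.9 164.8]  if turned first [ 24.6 140.9 164.8]
t 39.525 pos [ 0.4029 -0.2764  0.2809] rpy [-1.571e+00  1.000e-03 -2.984e+00] F [ 0.8  0.3 -0.5] w 0.00037404818050275763 q [-0.68  0.11  1.57  0.    1.46  0.74]
[-0.99988019  0.00131764 -0.00262147]
```

{"method": "step_arm", "body": {"targets": [[6,0,41,0,0,0],[6,0,41,0,0,0],[6,0,41,0,0,0],[6,0,42,0,0,0],[0,40,0,0,0,0],[0,40,0,0,0,0],[0,40,0,0,0,0],[0,20,0,0,0,0],[0,0,0,0,0,0],[0,0,0,0,0,0]]}}

```text
time_s: 40.78
ee_pos: [0.4052, -0.4438, 0.1424]
eef_rot: [-1.569, 0.002, -2.983]
force: [-0.3, -1.1, -0.6]
grip_width: 0.0001
```

```bash
python3 look.py 290 90 130 110 5 c28; python3 -c "
from h import *
plan([.405,-.443,.14],99.2)"
```

```text
t 40.825 pos [ 0.4051 -0.4439  0.1426] rpy [-1.569  0.003 -2.984] F [-0.5 -0.2 -0.2] w 0.0002639781498262056 q [-0.89  0.47  1.44  0.    1.23  0.52]
jaw -80.95 dturn(deg) [-0.13 -0.15 -0.15]
shift with present axes [-0.   2.6 -0.9]  if turned first [-0.   2.6 -0.9]
```

View pics/c28.png

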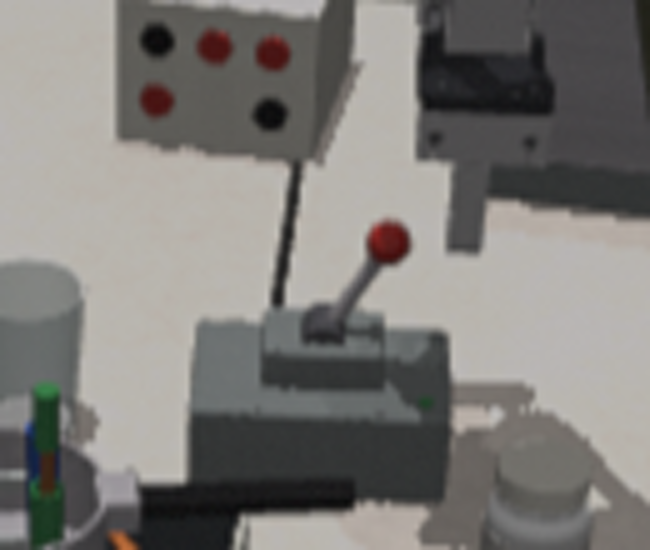

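{"method": "step_arm", "body": {"targets": [[-8,2,-1,0,0,0],[-8,0,0,0,0,0],[-6,0,0,0,0,0],[-6,0,0,0,0,0],[-6,0,0,0,0,0],[-6,0,0,0,0,0],[-6,0,0,0,0,0],[-6,0,0,0,0,0],[-6,0,0,0,0,0],[0,0,0,0,0,0]]}}

```text
time_s: 42.08
ee_pos: [0.4622, -0.4333, 0.1394]
eef_rot: [-1.57, 0.002, -2.984]
force: [0.4, 1.6, -1.0]
grip_width: 0.0004
```

```bash
python3 look.py 290 90 130 110 5 c29; python3 -c "
from h import *
st()"
```

```text
t 42.125 pos [ 0.4619 -0.4334  0.1393] rpy [-1.570e+00  2.000e-03 -2.985e+00] F [-0.4 -0.2  0.9] w 0.0003574401586154151 q [-0.81  0.54  1.34  0.    1.26  0.6 ]
```

View pics/c29.png

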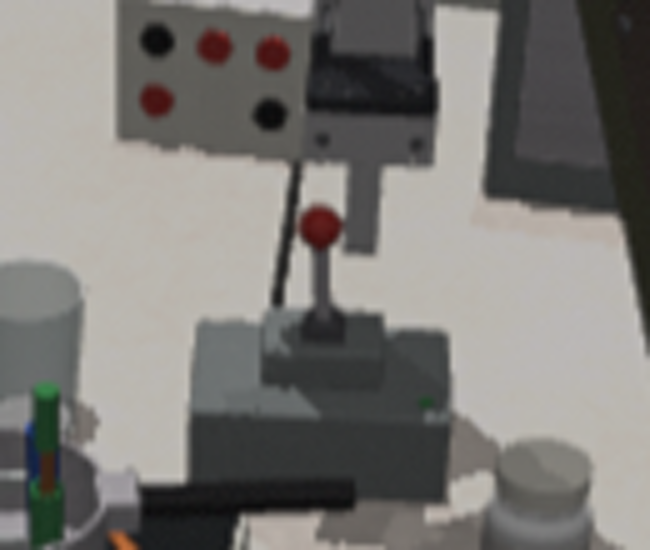

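{"method": "step_arm", "body": {"targets": [[-6,0,0,0,0,0],[-6,0,0,0,0,0],[-6,0,0,0,0,0],[-5,0,0,0,0,0],[-5,0,0,0,0,0],[0,0,0,0,0,0]]}}

```text
time_s: 42.88
ee_pos: [0.4898, -0.4291, 0.1396]
eef_rot: [-1.57, 0.002, -2.985]
force: [0.3, 0.7, -0.4]
grip_width: 0.0001
```

{"method": "step_arm", "body": {"targets": [[-2,0,0,0,0,0],[-2,0,0,0,0,0],[0,0,0,0,0,0]]}}

```text
time_s: 43.25
ee_pos: [0.4914, -0.429, 0.1395]
eef_rot: [-1.571, -0.002, -2.986]
force: [-14.8, 0.6, 3.3]
grip_width: 0.0004
```

```bash
python3 look.py 290 90 130 110 5 c30; python3 -c "
from h import *
st()"
```

```text
t 43.3 pos [ 0.4914 -0.429   0.1395] rpy [-1.571e+00 -2.000e-03 -2.986e+00] F [-14.8  -0.    2.7] w 0.0004129412847784359 q [-0.77  0.58  1.27 -0.    1.29  0.64]
```

View pics/c30.png

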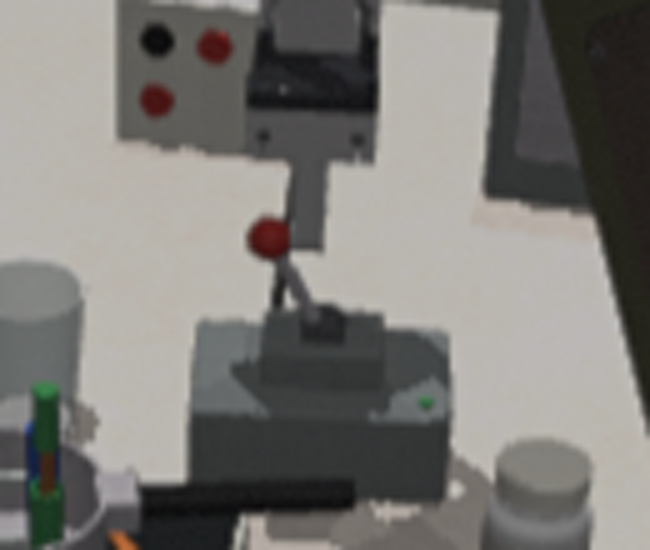

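The lever hit its stop (15 N reaction), leaning to +x. Backing off.

{"method": "step_arm", "body": {"targets": [[10,0,0,0,0,0],[25,0,0,0,0,0],[30,0,0,0,0,0],[30,-10,0,0,0,0],[20,-40,0,0,0,0],[0,-40,0,0,0,0],[0,-30,0,0,0,0],[0,0,0,0,0,0]]}}

```text
time_s: 44.3
ee_pos: [0.3798, -0.447, 0.2618]
eef_rot: [-1.566, 0.004, -2.985]
force: [0.2, 0.7, -1.3]
grip_width: 0.0006
```

```bash
python3 -c "
from m import *
st();t=snap('top','top7');s=snap('side','side7')
A=s['pixels'][:,:,::-1][90:230,240:380];A=cv2.resize(A,None,fx=4,fy=4,interpolation=cv2.INTER_CUBIC)
cv2.imwrite('pics/c31.png',A)
B=t['pixels'][:,:,::-1][155:290,340:430];B=cv2.resize(B,None,fx=4,fy=4,interpolation=cv2.INTER_CUBIC)
cv2.imwrite('pics/c32.png',B)
"
```

```text
t 44.3 pos [ 0.3798 -0.447   0.2618] rpy [-1.566  0.004 -2.985] F [ 0.2  0.7 -1.3] w 0.0005964039504118139 q [-0.93  0.34  1.33  0.    1.46  0.48]
```

View pics/c31.png

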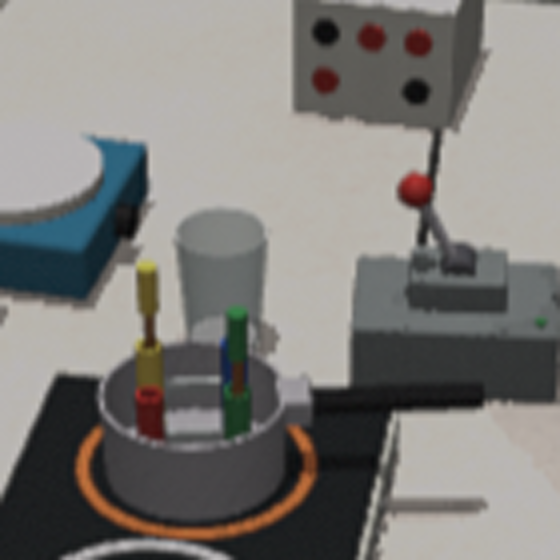

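View pics/c32.png

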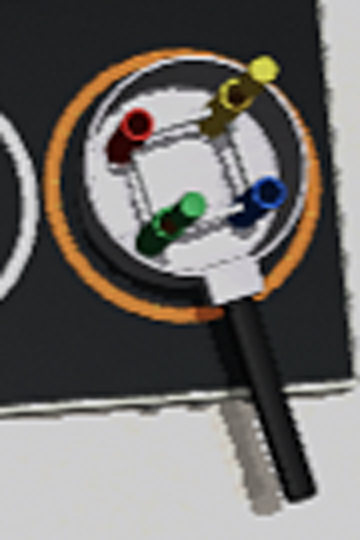

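View pics/side7.png

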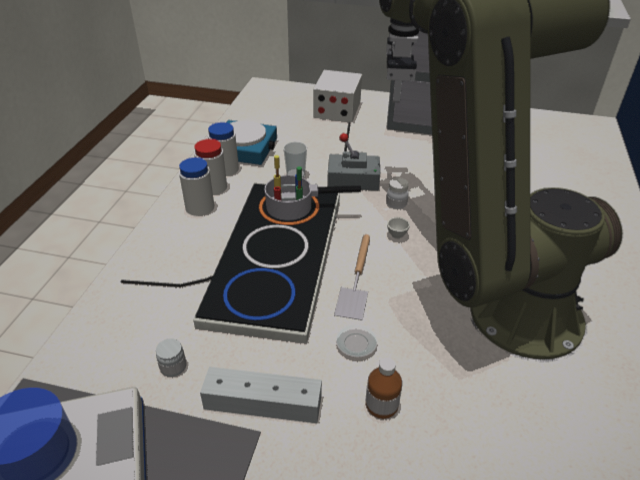

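```bash
python3 -c "
from m import *
t=load('top');s=load('side')
potcrop(t,dict(red=(138,125),blue=(269,192),yellow=(236,96)),340,155,4)
ringfit(t,'orange')
potcrop(s,dict(red=(150,397),yellow=(149,348),green=(237,394)),240,90,4)
ringfit(s,'orange')
b=t['pixels'].astype(int);m=((b[:,:,0]>120)&(b[:,:,1]<60)&(b[:,:,2]<60)).astype(np.uint8)
k,l,q,ce=cv2.connectedComponentsWithStats(m);print([(ce[i],q[i][4]) for i in range(1,k) if q[i][4]>15])
b=onz(s,240+415.5/4-.5,90+190.5/4-.5,.1475);print(b)
"
```

```text
pot [ 0.6137 -0.2121] yaw 17.47 res [0.2 0.4 0.6]
pot [ 0.6165 -0.2124] yaw 17.32 res [0.2 0.2 0.4]
[(array([429.84557908,  77.1494396 ]), np.int32(803)), (array([373.375 , 186.8125]), np.int32(16)), (array([496.72839506, 240.20987654]), np.int32(81))]
[ 0.51449575 -0.42711469  0.1475    ]
```

```bash
python3 -c "
from station import job
print(job.hand_in())"
```

```text
the job is handed in; nothing more can be done
None
```

The job is done and handed in at about 44 s of the 210 s allowed; no verdict is reported.

- **Pot to the blue ring:** I slid the pot by its handle from the white ring to the blue one. The side camera put it within about 1 mm of the ring's centre.
- **Probes:** Only yellow and green were in the rack. I gripped each by the head at 15 N and put it down to the floor of its own tube. Yellow showed about 3 N of contact at the bottom. Green showed no contact reading, but its tip height matched the tube floor within about 0.1 mm before I let go.
- **Pot to the orange ring:** I slid the loaded pot there. The top camera's final picture put it about 2 mm off centre, with 10 mm to spare; I couldn't fit the ring again with the pot over it, so this compares with the ring centre measured at the start.
- **Heater lever:** I pushed it last, to its stop at about 15 N. The tip moved about 67 mm, as a full swing should, and it stayed there after I backed off.

In the last pictures both probes stand in the right tubes, the pot is level, and the bystanders look untouched. No knock to the pot was seen. The two cameras disagreed by 4–5 mm throughout, so I aligned each probe to its tube within one camera's picture.

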